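# Lock the drum's ring with the pin spanner and pack the kit tray

### The arm

A 7-joint arm with a two-finger parallel gripper is mounted at the origin on the work surface. World frame = base frame: x ahead of the robot, y to its left, z up, the work surface at z = 0. Lengths are in m, angles in rad, forces in N, time in s.
With the tool pointing down it reaches from about 0.425 to 0.95 m from the base axis. Payload 4.7 kg.
Tool frame: the origin (TCP) lies on the centre line of the jaws, within the pads' length; the fingertips stand 25 mm ahead of it and the grasp point (between the pads) lies 6 mm ahead of it; z points along the fingers, y is the line along which they close (so a half turn about z gives the same grasp; the last joint's range is limited). The gripper opens to 87 mm and grips with 3 to 60 N. Pads are 19 mm wide; open, the fingers measure 117 mm over their backs; the gripper's body (75 mm by 190 mm) begins 51 mm behind the grasp point.
Start: joints at [1.117, 0.469, -0.049, 1.532, 0.024, 1.141, -0.082], TCP at [0.278, -0.615, 0.248] pointing down, gripper open.
Joint ranges: [-2.59, 2.59], [-0.33, 1.99], [-1.39, 1.29], [0.1, 2.45], [-1.04, 4.18], [0.21, 1.99], [-2.66, 2.66]. Speed limits (rad/s): [2.57, 2.57, 3.14, 3.14, 3.14, 3.14, 3.14].

### API

Orientations are given as a rotation vector (axis times angle).
In Python, from workcell import env gives the robot as it stands.
- The arm moves only by the tool move_arm, never from a script. Its argument "steps" is a list of rows, each an object of numbers: "dx", "dy", "dz": the shift along the tool's x, y, z in m; "wx", "wy", "wz": the turn, a rotation vector about the tool's x, y, z in degrees; "jaw": the opening, from -1 (shut) to 1 (fully open). In form: [{"dx": .., "dy": .., "dz": .., "wx": .., "wy": .., "wz": .., "jaw": ..}, ...]. A call has 1 to 12 rows; each row is the pose to reach, as a shift and turn from the pose commanded when the call began, along the tool's axes at that moment; what a row does not reach only later rows make up. A row lasts 1/8 s, in which the tool goes at most 62.5 mm and 10.7 degrees, less where a joint would pass 70% of its speed; a pose out of reach is approached as far as the arm can. A call with a gripper value outside its range is refused whole. The fingers move at their own pace and stop on an object; "force" is the grip in N (left out, the last holds). Time passes only in rows, so rows that repeat a pose let the fingers close. It gives the time, the measured TCP pose, the force, the opening and the grip force at its end, in the units of the state.
- env.state(): the state, without advancing time (a new reading comes with each control period).
- env.snapshot(name): name is "side" or "top" or "wrist"; returns (picture, depth): 480x640x3 uint8, blue, green, red; 480x640 float32, m along the optical axis (not along the pixel's ray), 0 where there is no reading.
- env.camera_model(name): a dict with "fx", "fy", "cx", "cy" (pixels), "R" (3x3) and "t" (3): a world point X has camera coordinates R X + t. Camera axes: x right, y down, z forward; pixel columns grow to the right and rows downward; lengths in m; the calibration is good to about 2 mm. A picture is of the moment at which its call begins: read the wrist's pose just before it. camera_model takes no time and is no camera call; for the wrist camera it gives the pose at the moment of the call.
- env.finish_job(): hands the job in; it is judged then, once.
The state is a dict: "time": time; "joint_positions": joint angles; "joint_velocities": joint speeds; "effort": joint torques, N m; "tool_pos": TCP position; "eef_rot": TCP orientation; "contact_force": force on the tool from outside, world axes, zero at the start; "moment": the same for the moment, N m; "width": finger opening in m; "finger_force": force on a finger pad.
Only numpy, scipy, OpenCV 4.12 (cv2) and the standard library are available. Lean on these libraries where they do the work, as an engineer would, in place of code of your own. Each camera call takes 0.05 s, during which the arm holds its last target. There are 200 camera calls.

### The job

Set both prongs of the pin spanner in the two holes of the lock ring on the clutch drum and, with the spanner, turn the ring clockwise (seen from above), in more than one stroke if need be, until it is fully home at its stop, red mark at the green mark. Then lay the spanner, standing level on its prongs and heel, lengthwise in the tray's long compartment (either way round), and, before or after the ring work, lay every bracket on the bench flat in a small compartment of its own with its yellow end towards the tray's yellow-striped side. Leave the other things on the bench where they are.

Things in the scene. Friction and masses are not known exactly. Their poses are not given: they have to be found in the camera images.
- drum: dark clutch drum bolted to the bench, 136 mm across at the foot, 124 mm across above, 46 mm high without the ring; origin at the centre of its underside. A green mark on its top face shows where the red mark of the lock ring must end.
- lock_ring (a joint): aluminium faceted lock ring (about 88 mm across, 14 thick) on the drum, top face 60 mm above the bench; turns about the drum's vertical axis. Value in rad, grows clockwise seen from above; starts at 0 to 0.3; 2.3 is the end stop (home, red mark at the green mark). Stiff: about 0.25 N m to turn; stays where it is left, so the turn may be made in several strokes.
- hole_a (a point): centre of the mouth of one of the lock ring's two holes (on its top face, 60 mm above the bench). Holes are 13 mm across, 14 mm deep, 30 mm either side of the ring's axis; z is up. Moves with the ring.
- hole_b (a point): mouth of the other hole, straight across the axis; the same in all else
- spanner: pin spanner: head bar 76 mm (y) x 22 (x), z 18-26; two prongs down at y +-30, 8 mm across, round-ended, z 0-18; red handle 18 wide along -x to a heel foot at x -118 (14 across, z 0-22): stands level on prongs and heel; x from -125 to 11. Black grip block over the head, 16 (x) x 36 (y), z 26-60: pinch across the 16. 0.25 kg. Origin midway between prong tips. Fits the ring either way round.
- pin_a (a point): tip of one prong of the spanner (its y = +30 mm)
- heel (a point): centre of the underside of the heel foot at the end of the spanner's handle
- pin_b (a point): tip of the other prong (y = -30 mm)
- tray: blue kit tray fixed to the bench, 212 mm (x) by 196 (y), 16 high, floor and walls 4 thick; origin at the centre of its underside. The +x rim has a yellow stripe, and each small compartment a yellow bar on its floor at its +x end. Four bracket compartments of 100 (x) by 50 (y) mm; a long one of 204 by 80 mm on the -y side for the spanner.
- spanner_cell (a point): centre of the floor of the long spanner compartment, 4 mm above the bench; axes as the tray's
- cell1 (a point): centre of the floor of bracket compartment 1 (100 mm along x by 50 mm along y, walls 12 mm above this floor), axes as the tray's: +x towards the yellow stripe
- cell2 (a point): centre of the floor of bracket compartment 2 (100 mm along x by 50 mm along y, walls 12 mm above this floor), axes as the tray's: +x towards the yellow stripe
- cell3 (a point): centre of the floor of bracket compartment 3 (100 mm along x by 50 mm along y, walls 12 mm above this floor), axes as the tray's: +x towards the yellow stripe
- cell4 (a point): centre of the floor of bracket compartment 4 (100 mm along x by 50 mm along y, walls 12 mm above this floor), axes as the tray's: +x towards the yellow stripe
- bracket1: steel bracket (two to four are present, all alike; None if absent): flat foot 84 mm (x) by 36 mm (y) by 5 mm, with an upright web in the middle, 12 mm thick along x, 32 mm wide along y, its top 38 mm above the underside, to be pinched across its 12 mm; the +x end of the foot is painted yellow. 0.12 kg. Origin at the centre of its underside.
- bracket2: steel bracket (two to four are present, all alike; None if absent): flat foot 84 mm (x) by 36 mm (y) by 5 mm, with an upright web in the middle, 12 mm thick along x, 32 mm wide along y, its top 38 mm above the underside, to be pinched across its 12 mm; the +x end of the foot is painted yellow. 0.12 kg. Origin at the centre of its underside.
- bracket3: steel bracket (two to four are present, all alike; None if absent): flat foot 84 mm (x) by 36 mm (y) by 5 mm, with an upright web in the middle, 12 mm thick along x, 32 mm wide along y, its top 38 mm above the underside, to be pinched across its 12 mm; the +x end of the foot is painted yellow. 0.12 kg. Origin at the centre of its underside.
- bracket4: steel bracket (two to four are present, all alike; None if absent): flat foot 84 mm (x) by 36 mm (y) by 5 mm, with an upright web in the middle, 12 mm thick along x, 32 mm wide along y, its top 38 mm above the underside, to be pinched across its 12 mm; the +x end of the foot is painted yellow. 0.12 kg. Origin at the centre of its underside.
- race: bystander: steel bearing race, 60 mm across, 16 mm high; origin at the centre of its underside
- thrust: bystander: brass thrust ring, 72 mm across, 12 mm high; origin at the centre of its underside
- gear: bystander: dark steel gear, 60 mm across, 32 mm high; origin at the centre of its underside
- bottle: bystander: green bottle with black cap, 52 mm across, 120 mm high; origin at the centre of its underside
- carton: bystander: small cardboard carton 100 x 75 x 60 mm; origin at the centre of its underside
- spacer: bystander: copper spacer ring, 44 mm across, 20 mm high; origin at the centre of its underside
Not all that is in view belongs to the job. Leave any blue look-alike of the bracket1 alone.

How it is judged:
By the outcome, as a careful person would: the job done as asked, in the order asked, and still so for the second after the job is handed in, with the robot touching nothing.
Of bracket1, bracket2, bracket3, bracket4 only 2 to 4 are there at a start; the rules pass over those that are not, and their reading is None.
At some moment in a run one of bracket1, bracket2, bracket3, bracket4 may be knocked a few centimetres aside while the robot is not near it.
Once in a run the grip may slacken for a moment while it holds something.
It also fails if it takes over 210 s, if anything falls off the work surface, if the arm or the gripper's body presses on something with over 40 N, if the wrist force passes 120 N, or if a joint passes its speed limit or range.

## Working session

There is one attempt and no reset: what is moved stays moved. The work goes in short steps, Python scripts to look and compute and a tool call to move; the robot and the scene stay as the last step left them, time stands still between calls to the robot, and variables do not carry over. Pictures are saved under pics/ and viewed, at most 14 in all, crops included, and the job is handed in when it is done.

Besides the shell and the picture viewer there is one more tool, called after "Call:" as name(argument=value, ...) on one line, values as JSON. move_arm: Moves the arm, as the interface text tells. Its arguments: {"type":"object","properties":{"steps":{"type":"array","items":{"type":"object","properties":{"dx":{"type":"number"},"dy":{"type":"number"},"dz":{"type":"number"},"wx":{"type":"number"},"wy":{"type":"number"},"wz":{"type":"number"},"jaw":{"type":"number"}}}},"force":{"type":"number"}},"required":["steps"]}

```bash
mkdir -p pics; ls; cat > h.py <<'E'
import sys; sys.path.insert(0,'.')
from workcell import env
import numpy as np, cv2
from scipy.spatial.transform import Rotation as Rn
def shot(cam,name):
    m=env.camera_model(cam); p,d=env.snapshot(cam)
    cv2.imwrite(f'pics/{name}.png',p); np.savez(f'pics/{name}.npz',p=p,d=d,**{k:np.array(v) for k,v in m.items()})
    return p,d,m
def load(name):
    z=np.load(f'pics/{name}.npz'); return z
def ray(m,u,v,zw):
    R=np.array(m['R']);t=np.array(m['t']); c=-R.T@t
    r=R.T@np.array([(u-m['cx'])/m['fx'],(v-m['cy'])/m['fy'],1.])
    return c+r*(zw-c[2])/r[2]
def dep(m,u,v,d=None):
    d=m['d'] if d is None else d
    z=float(d[int(round(v)),int(round(u))]); R=np.array(m['R']);t=np.array(m['t'])
    return R.T@(np.array([(u-m['cx'])/m['fx']*z,(v-m['cy'])/m['fy']*z,z])-t)
def proj(m,X):
    c=np.array(m['R'])@np.array(X)+np.array(m['t']); return c[0]/c[2]*m['fx']+m['cx'],c[1]/c[2]*m['fy']+m['cy']
E
python3 - <<'E'
from h import *
shot('top','t0'); shot('side','s0')
s=env.state(); print(s)
print(Rn.from_rotvec(s['eef_rot']).as_matrix())
E
```

```text
pics
{'time': 0.1, 'joint_positions': array([ 1.11704696,  0.46934126, -0.04860182,  1.5335679 ,  0.02408445,
        1.1409823 , -0.08230374]), 'joint_velocities': array([ 1.98698309e-04, -1.86760269e-03, -2.01164041e-03, -2.27582276e-03,
       -3.60071825e-04, -4.24745346e-04,  2.31028983e-05]), 'effort': array([ 1.30356493e-03, -5.09170926e+01, -8.07275763e-02, -2.36829364e+01,
       -6.14354946e-02,  3.45068774e-02,  7.19833588e-05]), 'tool_pos': array([ 0.27804377, -0.61453777,  0.24662029]), 'eef_rot': array([-3.06934075e+00, -6.62030887e-01,  6.31006342e-04]), 'contact_force': array([ 0.15343418, -0.10654246, -0.34869199]), 'moment': array([0.00792077, 0.01485488, 0.02107707]), 'finger_force': 0.0, 'width': 0.08699653162077128}
[[ 9.11090606e-01  4.12205476e-01 -7.44202494e-04]
 [ 4.12206145e-01 -9.11089298e-01  1.54403563e-03]
 [-4.15749848e-05 -1.71352120e-03 -9.99998531e-01]]
```

View pics/t0.png

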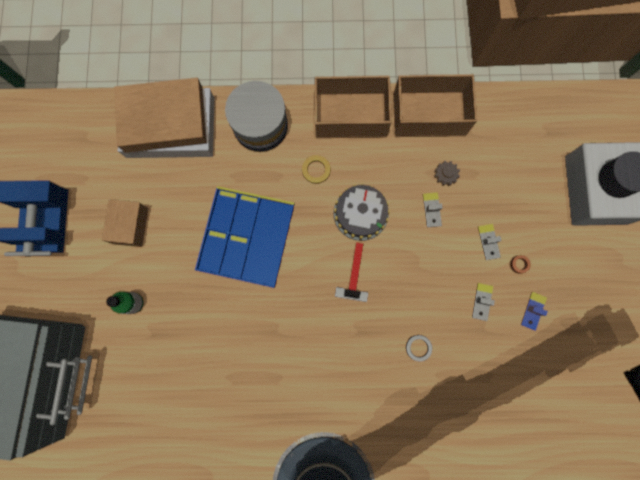

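View pics/s0.png

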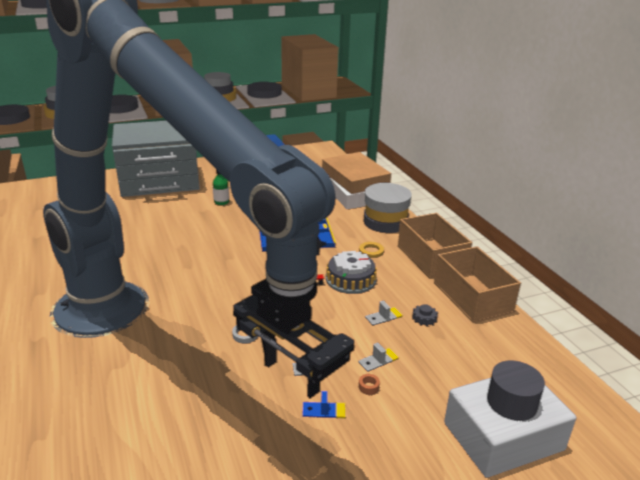

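The top view shows the drum at (361,211), the spanner head at (351,295) with its heel at (359,245), and the tray at (245,238). Bracket candidates are grey at (432,210), (489,242) and (483,301). The blue look-alike at (535,311) is to be left alone. I'll check these in a close crop.

```bash
python3 - <<'E'
from h import *
z=load('t0');p=z['p']
cv2.imwrite('pics/c1.png',cv2.resize(p[175:315,190:400],None,fx=3.8,fy=3.8,interpolation=cv2.INTER_CUBIC))
cv2.imwrite('pics/c2.png',cv2.resize(p[180:330,410:560],None,fx=4,fy=4,interpolation=cv2.INTER_CUBIC))
print(z['R'],z['t'],z['fx'])
for u,v in [(361,205),(351,295),(245,238),(432,215),(489,250),(483,310)]: print(u,v,dep(z,u,v))
E
```

```text
[[-0.01113622 -0.99988509 -0.01028546]
 [-0.98689947  0.0126461  -0.16084002]
 [ 0.16095161  0.00835956 -0.9869269 ]] [0.00803854 0.54367822 1.0592238 ] 469.920465839872
361 205 [ 0.63385802 -0.09653816  0.06192025]
351 295 [ 0.42449468 -0.06856719  0.06202333]
245 238 [0.56846852 0.18311069 0.00909395]
432 215 [ 0.62037744 -0.27433641  0.0056482 ]
489 250 [ 0.53161133 -0.4066251   0.00804135]
483 310 [ 0.3884952  -0.3827227   0.00772084]
```

View pics/c1.png

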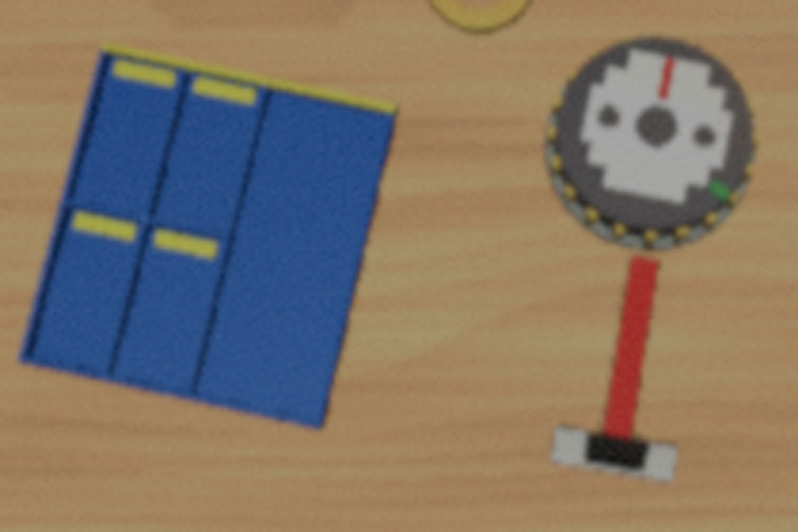

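View pics/c2.png

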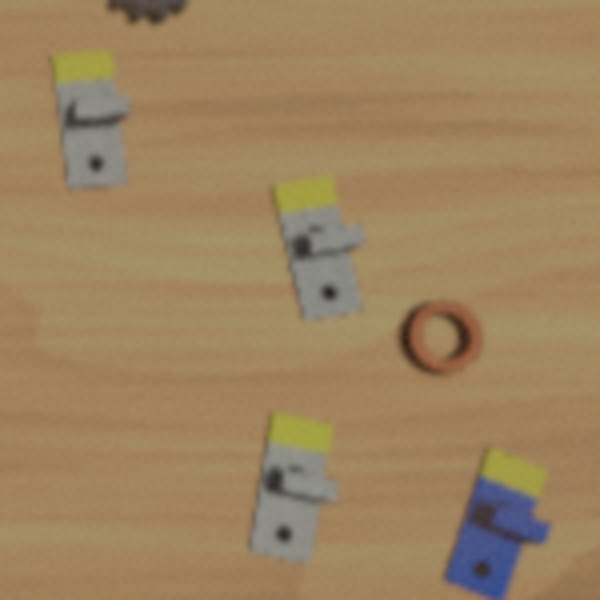

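The crops show three grey brackets at (432,210), (489,242) and (483,301), yellow end up, and the blue decoy at the lower right. The ring's red mark is at the top, with its holes at about (350,205) and (375,211). The green mark is at the lower right, and the spanner head is at the bottom with its handle towards the drum.

```bash
python3 - <<'E'
from h import *
z=load('t0')
def P(pts,crop,h):
    o,s=((190,175),3.8) if crop==1 else ((410,180),4)
    return np.array([ray(z,o[0]+a/s-.37,o[1]+b/s-.37,h) for a,b in pts])
def rect(n,pts,crop,h):
    c=P(pts,crop,h)[:,:2]; # order: +x+y, +x-y, -x-y, -x+y
    x=(c[0]+c[1]-c[2]-c[3])/2; y=(c[0]+c[3]-c[1]-c[2])/2
    print(n,c.mean(0).round(4),'yaw x',np.degrees(np.arctan2(x[1],x[0])).round(1),'yaw y-90',(np.degrees(np.arctan2(y[1],y[0]))-90).round(1),'L',np.linalg.norm(x).round(4),'W',np.linalg.norm(y).round(4))
rect('tray',[(103,47),(396,108),(322,428),(22,360)],1,.016)
rect('head',[(556,425),(678,442),(673,480),(552,465)],1,.026)
rect('A',[(53,55),(113,50),(126,186),(68,187)],2,.005)
rect('B',[(273,185),(333,177),(361,312),(305,320)],2,.005)
rect('C',[(272,413),(331,424),(309,563),(249,550)],2,.005)
h=P([(608,115),(705,135),(657,125),(666,78),(617,452)],1,.06);print(h.round(4), np.linalg.norm(h[0]-h[1]))
g=P([(720,190)],1,.046);print(g.round(4))
c=h[2]; 
for n,q in(('red',h[3]),('green',g[0]),('hA',h[0])): print(n,np.degrees(np.arctan2(*(q-c)[1::-1])))
print('heel end',P([(645,260)],1,.02), P([(619,437)],1,.026))
E
```

```text
tray [0.572  0.1818] yaw x -12.8 yaw y-90 -13.1 L 0.2094 W 0.1947
head [ 0.4292 -0.0716] yaw x -7.8 yaw y-90 -8.2 L 0.0242 W 0.0755
A [ 0.6346 -0.2755] yaw x 3.0 yaw y-90 2.2 L 0.0846 W 0.0363
B [ 0.5525 -0.4094] yaw x 8.5 yaw y-90 7.2 L 0.0841 W 0.0357
C [ 0.4088 -0.3831] yaw x -13.0 yaw y-90 -12.1 L 0.0834 W 0.0356
[[ 0.635  -0.0701  0.06  ]
 [ 0.6215 -0.1295  0.06  ]
 [ 0.6282 -0.1001  0.06  ]
 [ 0.658  -0.1064  0.06  ]
 [ 0.4278 -0.071   0.06  ]] 0.06088933539965313
[[ 0.5897 -0.1393  0.046 ]]
red -12.012399694943923
green -134.4921090257643
hA 77.34618997184177
heel end [[ 0.5506324  -0.09372927  0.02      ]] [[ 0.43897163 -0.07446804  0.026     ]]
```

```bash
cat >> h.py <<'E'
def go(x,y,z,ay):
    "print shift/turn to TCP x,y,z with tool y axis at world azimuth ay (deg), tool down"
    s=env.state(); R=Rn.from_rotvec(s['eef_rot']).as_matrix()
    a=np.radians(ay); yt=np.array([np.cos(a),np.sin(a),0]); zt=np.array([0,0,-1.]); xt=np.cross(yt,zt)
    D=R.T@np.column_stack([xt,yt,zt]); d=R.T@(np.array([x,y,z])-s['tool_pos'])
    print('t',round(s['time'],2),'d',d.round(4),'w',np.degrees(Rn.from_matrix(D).as_rotvec()).round(1),'j7',s['joint_positions'][6].round(2))
E
python3 - <<'E'
from h import *
go(.429,-.071,.19,-9)
E
```

```text
t 0.1 d [ 0.3616 -0.4329  0.0573] w [ -0.1  -0.  -56.7] j7 -0.08
```

Call:
move_arm(steps=[{"dx": 0.04,"dy": -0.048,"wz": -6,"jaw": 1},{"dx": 0.08,"dy": -0.096,"wz": -12,"jaw": 1},{"dx": 0.12,"dy": -0.144,"wz": -19,"jaw": 1},{"dx": 0.16,"dy": -0.19,"dz": 0.02,"wz": -26,"jaw": 1},{"dx": 0.2,"dy": -0.24,"dz": 0.03,"wz": -32,"jaw": 1},{"dx": 0.24,"dy": -0.287,"dz": 0.04,"wz": -38,"jaw": 1},{"dx": 0.28,"dy": -0.335,"dz": 0.05,"wz": -45,"jaw": 1},{"dx": 0.32,"dy": -0.383,"dz": 0.057,"wz": -51,"jaw": 0.3},{"dx": 0.362,"dy": -0.433,"dz": 0.057,"wz": -56.7,"jaw": 0.3},{"dx": 0.362,"dy": -0.433,"dz": 0.057,"wz": -56.7,"jaw": 0.0},{"dx": 0.362,"dy": -0.433,"dz": 0.057,"wz": -56.7,"jaw": 0.0}], force=60)

```text
invalid input at $.steps[0]: expected keys dx, dy, dz, wx, wy, wz, jaw
```

```bash
python3 - <<'E'
from h import *
go(.429,-.071,.055,-9)
shot('wrist','w1'); m=env.camera_model('wrist'); print(np.array(m['R']).round(3),m['t'],m['fx'])
E
```

```text
t 0.1 d [ 0.3616 -0.4327  0.1923] w [ -0.1  -0.  -56.7] j7 -0.08
[[ 0.412 -0.911 -0.001]
 [-0.883 -0.4    0.243]
 [-0.222 -0.099 -0.97 ]] [-0.67432465 -0.03035696  0.39022488] 406.85093060979796
```

View pics/w1.png

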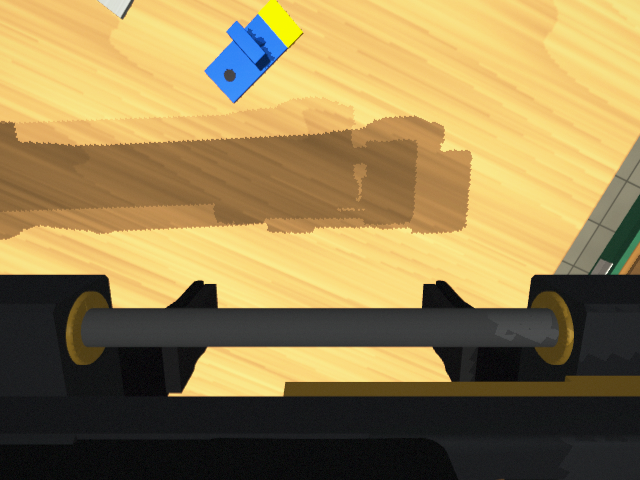

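The move was refused because every key must be given, so I'll send it in full. The wrist picture shows the blue decoy at (255,50), with the fingers at (200,330) and (435,330).

Call:
move_arm(steps=[{"dx": 0.04,"dy": -0.048,"dz": 0,"wx": 0,"wy": 0,"wz": -6,"jaw": 1},{"dx": 0.08,"dy": -0.096,"dz": 0,"wx": 0,"wy": 0,"wz": -12,"jaw": 1},{"dx": 0.12,"dy": -0.144,"dz": 0.01,"wx": 0,"wy": 0,"wz": -19,"jaw": 1},{"dx": 0.16,"dy": -0.19,"dz": 0.02,"wx": 0,"wy": 0,"wz": -26,"jaw": 1},{"dx": 0.2,"dy": -0.24,"dz": 0.03,"wx": 0,"wy": 0,"wz": -32,"jaw": 1},{"dx": 0.24,"dy": -0.287,"dz": 0.04,"wx": 0,"wy": 0,"wz": -38,"jaw": 1},{"dx": 0.28,"dy": -0.335,"dz": 0.05,"wx": 0,"wy": 0,"wz": -45,"jaw": 0.3},{"dx": 0.32,"dy": -0.383,"dz": 0.057,"wx": 0,"wy": 0,"wz": -51,"jaw": 0.3},{"dx": 0.362,"dy": -0.433,"dz": 0.057,"wx": 0,"wy": 0,"wz": -56.7,"jaw": 0},{"dx": 0.362,"dy": -0.433,"dz": 0.057,"wx": 0,"wy": 0,"wz": -56.7,"jaw": 0},{"dx": 0.362,"dy": -0.433,"dz": 0.057,"wx": 0,"wy": 0,"wz": -56.7,"jaw": 0}], force=60)

```text
time: 1.52
tool_pos: [0.4295, -0.0714, 0.1904]
eef_rot: [2.388, 2.042, -0.001]
contact_force: [0.2, -0.9, -0.0]
width: 0.0476
finger_force: 0.0
```

```bash
python3 - <<'E'
from h import *
go(.429,-.071,.055,-9); print(env.state()['tool_pos'])
p,d,m=shot('wrist','w2'); print(proj(m,[.429,-.071,.06]))
E
```

```text
t 1.52 d [ 0.0004 -0.0005  0.1354] w [-0.   0.   0.1] j7 -0.21
[ 0.42946881 -0.07141618  0.19043944]
(np.float64(319.0236807827746), np.float64(244.5232854336221))
```

View pics/w2.png

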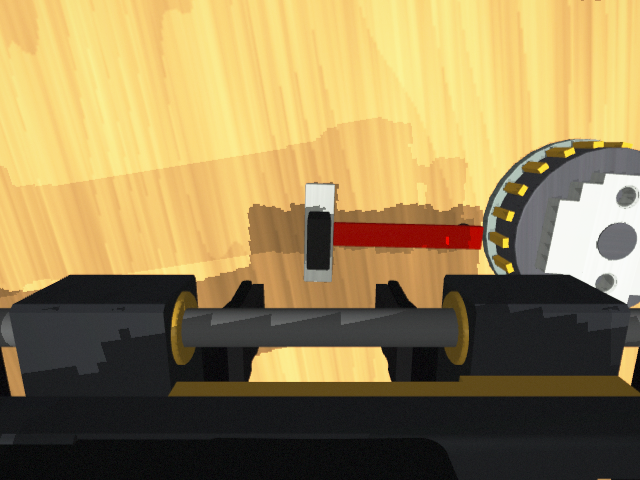

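The spanner head bar is at (305-335, 184-281), the handle runs right to (482,237) and the grip block is at (319,240).

```bash
python3 - <<'E'
from h import *
z=load('w2');p=z['p'].astype(int)
red=(p[...,2]>110)&(p[...,1]<60)&(p[...,0]<60)
v,u=np.nonzero(red[200:260,336:480]);u+=336;v+=200
X=np.array([dep(z,a,b) for a,b in zip(u,v)]); k=(X[:,2]>.012); X=X[k]; print('hz',np.median(X[:,2]))
xs=np.array([ray(z,a,b,.026) for a,b in zip(u[k],v[k])])
c=xs.mean(0);_,_,V=np.linalg.svd(xs[:,:2]-c[:2],full_matrices=False);ang=np.degrees(np.arctan2(V[0,1],V[0,0]));print('handle',c,ang)
dd=V[0]*np.sign(V[0,0])
bar=np.array([ray(z,a,b,.026) for a,b in [(306,184),(336,184),(333,281),(304.5,281)]]);print(bar.round(4))
e=bar[0]+bar[1]-bar[2]-bar[3];print('bar normal',np.degrees(np.arctan2(e[1],e[0]))-90,'ctr',bar.mean(0))
# point on handle axis nearest
b=bar.mean(0)[:2]; print('off axis', (b-c[:2])@np.array([-dd[1],dd[0]]))
for pt in [(319,213),(319,235),(319,265)]: print('blk',dep(z,*pt))
# block top mask
D=z['d'];vv,uu=np.mgrid[195:290,295:345]
Y=np.array([dep(z,a,b2) for a,b2 in zip(uu.ravel(),vv.ravel())]);T=Y[abs(Y[:,2]-.06)<.004]
r=cv2.minAreaRect((T[:,:2]*1000).astype(np.float32));print('blk top',r,np.median(T[:,2]))
# ring
for q in [(627,196),(606,282),(617,241)]: print('hole',ray(z,*q,.06))
E
```

```text
hz 0.02591244296673228
handle [ 0.49509902 -0.08255177  0.026     ] -10.524361397286306
[[ 0.4253 -0.0323  0.026 ]
 [ 0.4472 -0.0357  0.026 ]
 [ 0.4339 -0.1099  0.026 ]
 [ 0.4119 -0.1064  0.026 ]]
bar normal -10.198725705773171 ctr [ 0.4295486  -0.07107618  0.026     ]
off axis -0.0006904825098267586
blk [ 0.43165783 -0.05364749  0.03502186]
blk [ 0.43009422 -0.06396143  0.06229655]
blk [ 0.42678987 -0.08498038  0.06116889]
blk top ((428.6820983886719, -70.67323303222656), (35.82046890258789, 15.68205451965332), 80.71765899658203) 0.060789099479632756
hole [ 0.63468694 -0.06988437  0.06      ]
hole [ 0.62186609 -0.12832833  0.06      ]
hole [ 0.62880818 -0.09979917  0.06      ]
```

Call:
move_arm(steps=[{"dx": 0,"dy": -0.0005,"dz": 0.045,"wx": 0,"wy": 0,"wz": 1.2,"jaw": 0},{"dx": 0,"dy": -0.0005,"dz": 0.09,"wx": 0,"wy": 0,"wz": 1.2,"jaw": 0},{"dx": 0,"dy": -0.0005,"dz": 0.12,"wx": 0,"wy": 0,"wz": 1.2,"jaw": 0},{"dx": 0,"dy": -0.0005,"dz": 0.1354,"wx": 0,"wy": 0,"wz": 1.2,"jaw": 0},{"dx": 0,"dy": -0.0005,"dz": 0.1354,"wx": 0,"wy": 0,"wz": 1.2,"jaw": -1},{"dx": 0,"dy": -0.0005,"dz": 0.1354,"wx": 0,"wy": 0,"wz": 1.2,"jaw": -1},{"dx": 0,"dy": -0.0005,"dz": 0.1354,"wx": 0,"wy": 0,"wz": 1.2,"jaw": -1},{"dx": 0,"dy": -0.0005,"dz": 0.1354,"wx": 0,"wy": 0,"wz": 1.2,"jaw": -1},{"dx": 0,"dy": -0.0005,"dz": 0.1354,"wx": 0,"wy": 0,"wz": 1.2,"jaw": -1},{"dx": 0,"dy": -0.0005,"dz": 0.1354,"wx": 0,"wy": 0,"wz": 1.2,"jaw": -1}], force=60)

```text
time: 2.82
tool_pos: [0.4294, -0.0714, 0.0558]
eef_rot: [2.409, 2.015, 0.0]
contact_force: [-1.1, -0.5, 6.0]
width: 0.0155
finger_force: 60.0
```

```bash
python3 - <<'E'
from h import *
go(.6284,-.0997,.145,-12.5); print(env.state()['tool_pos'])
E
```

```text
t 2.83 d [ 0.0071  0.2009 -0.089 ] w [0.1 0.  2.3] j7 -0.43
[ 0.42943781 -0.07135376  0.05581828]
```

Call:
move_arm(steps=[{"dx": 0,"dy": 0,"dz": -0.02,"wx": 0,"wy": 0,"wz": 0,"jaw": -1},{"dx": 0,"dy": 0,"dz": -0.06,"wx": 0,"wy": 0,"wz": 0,"jaw": -1},{"dx": 0,"dy": 0,"dz": -0.09,"wx": 0,"wy": 0,"wz": 0,"jaw": -1},{"dx": 0.002,"dy": 0.04,"dz": -0.09,"wx": 0,"wy": 0,"wz": 1,"jaw": -1},{"dx": 0.003,"dy": 0.08,"dz": -0.09,"wx": 0,"wy": 0,"wz": 2.3,"jaw": -1},{"dx": 0.004,"dy": 0.12,"dz": -0.09,"wx": 0,"wy": 0,"wz": 2.3,"jaw": -1},{"dx": 0.006,"dy": 0.16,"dz": -0.09,"wx": 0,"wy": 0,"wz": 2.3,"jaw": -1},{"dx": 0.007,"dy": 0.19,"dz": -0.09,"wx": 0,"wy": 0,"wz": 2.3,"jaw": -1},{"dx": 0.007,"dy": 0.201,"dz": -0.09,"wx": 0,"wy": 0,"wz": 2.3,"jaw": -1},{"dx": 0.007,"dy": 0.201,"dz": -0.09,"wx": 0,"wy": 0,"wz": 2.3,"jaw": -1}], force=60)

```text
time: 4.08
tool_pos: [0.6276, -0.0997, 0.1444]
eef_rot: [-2.448, -1.966, 0.002]
contact_force: [0.4, 0.9, -2.0]
width: 0.0155
finger_force: 60.0
```

```bash
python3 - <<'E'
from h import *
go(.6284,-.0997,.105,-12.5); s=env.state();print(s['tool_pos'],s['joint_positions'].round(2),s['width'])
p,d,m=shot('wrist','w3')
z=load('w3')
# predicted prong positions / handle
cv2.imwrite('pics/w3c.png',p)
E
```

```text
t 4.08 d [0.0002 0.0009 0.0394] w [-0.1  0.   0. ] j7 -0.36
[ 0.62756322 -0.09972165  0.14442909] [ 0.41  0.55 -0.45  1.71  0.28  0.95 -0.36] 0.01549015276305881
```

View pics/w3.png

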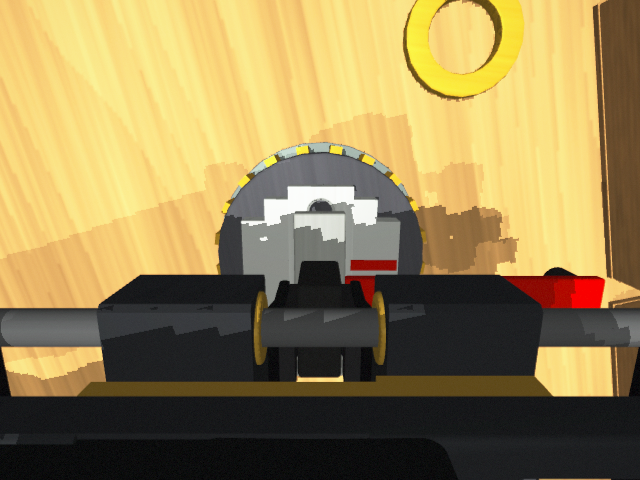

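The head bar (u 294-344) lies over the hole at (320,205), centred. I'll lower it into the holes.

Call:
move_arm(steps=[{"dx": 0,"dy": 0.0008,"dz": 0.012,"wx": 0,"wy": 0,"wz": 0,"jaw": -1},{"dx": 0,"dy": 0.0008,"dz": 0.022,"wx": 0,"wy": 0,"wz": 0,"jaw": -1},{"dx": 0,"dy": 0.0008,"dz": 0.028,"wx": 0,"wy": 0,"wz": 0,"jaw": -1},{"dx": 0,"dy": 0.0008,"dz": 0.033,"wx": 0,"wy": 0,"wz": 0,"jaw": -1},{"dx": 0,"dy": 0.0008,"dz": 0.035,"wx": 0,"wy": 0,"wz": 0,"jaw": -1},{"dx": 0,"dy": 0.0008,"dz": 0.035,"wx": 0,"wy": 0,"wz": 0,"jaw": -1}], force=60)

```text
time: 4.88
tool_pos: [0.6291, -0.0999, 0.1102]
eef_rot: [2.449, 1.967, 0.0]
contact_force: [0.1, 0.2, -2.5]
width: 0.0159
finger_force: 60.0
```

```bash
python3 - <<'E'
from h import *
go(.6284,-.0997,.104,-12.5); s=env.state();print(s['tool_pos'],s['contact_force'],s['moment'])
E
```

```text
t 4.88 d [ 0.0001 -0.0007  0.0062] w [ 0. -0.  0.] j7 -0.38
[ 0.62905998 -0.0999322   0.11016849] [ 0.12393824  0.2481324  -2.52445674] [-0.00200306 -0.02499048 -0.05015727]
```

Call:
move_arm(steps=[{"dx": 0,"dy": -0.0005,"dz": 0.003,"wx": 0,"wy": 0,"wz": 0,"jaw": -1},{"dx": 0,"dy": -0.0005,"dz": 0.005,"wx": 0,"wy": 0,"wz": 0,"jaw": -1},{"dx": 0,"dy": -0.0005,"dz": 0.005,"wx": 0,"wy": 0,"wz": 3,"jaw": -1},{"dx": 0,"dy": -0.0005,"dz": 0.005,"wx": 0,"wy": 0,"wz": 7,"jaw": -1},{"dx": 0,"dy": -0.0005,"dz": 0.005,"wx": 0,"wy": 0,"wz": 12,"jaw": -1},{"dx": 0,"dy": -0.0005,"dz": 0.005,"wx": 0,"wy": 0,"wz": 17,"jaw": -1},{"dx": 0,"dy": -0.0005,"dz": 0.005,"wx": 0,"wy": 0,"wz": 22,"jaw": -1},{"dx": 0,"dy": -0.0005,"dz": 0.005,"wx": 0,"wy": 0,"wz": 26,"jaw": -1},{"dx": 0,"dy": -0.0005,"dz": 0.005,"wx": 0,"wy": 0,"wz": 30,"jaw": -1},{"dx": 0,"dy": -0.0005,"dz": 0.005,"wx": 0,"wy": 0,"wz": 30,"jaw": -1}], force=60)

```text
time: 6.12
tool_pos: [0.6279, -0.0996, 0.1049]
eef_rot: [-2.874, -1.268, 0.002]
contact_force: [-1.5, 0.6, -2.1]
width: 0.0155
finger_force: 60.0
```

```bash
python3 - <<'E'
from h import *
go(.6284,-.0997,.104,-72.5); s=env.state();print(s['tool_pos'],s['joint_positions'].round(2),s['contact_force'],s['moment'])
E
```

```text
t 6.12 d [0.0003 0.0005 0.0009] w [-0.   0.1 30.1] j7 -0.83
[ 0.62785991 -0.09956193  0.10494182] [ 0.31  0.57 -0.3   1.75  0.22  0.86 -0.83] [-1.54217108  0.60075102 -2.11709238] [0.07072817 0.36582124 0.06369413]
```

Call:
move_arm(steps=[{"dx": 0,"dy": 0,"dz": 0,"wx": 0,"wy": 0,"wz": 5,"jaw": -1},{"dx": 0,"dy": 0,"dz": 0,"wx": 0,"wy": 0,"wz": 11,"jaw": -1},{"dx": 0,"dy": 0,"dz": 0,"wx": 0,"wy": 0,"wz": 17,"jaw": -1},{"dx": 0,"dy": 0,"dz": 0,"wx": 0,"wy": 0,"wz": 23,"jaw": -1},{"dx": 0,"dy": 0,"dz": 0,"wx": 0,"wy": 0,"wz": 29,"jaw": -1},{"dx": 0,"dy": 0,"dz": 0,"wx": 0,"wy": 0,"wz": 35,"jaw": -1},{"dx": 0,"dy": 0,"dz": 0,"wx": 0,"wy": 0,"wz": 40,"jaw": -1},{"dx": 0,"dy": 0,"dz": 0,"wx": 0,"wy": 0,"wz": 45,"jaw": -1},{"dx": 0,"dy": 0,"dz": 0,"wx": 0,"wy": 0,"wz": 50,"jaw": -1},{"dx": 0,"dy": 0,"dz": 0,"wx": 0,"wy": 0,"wz": 50,"jaw": -1}], force=60)

```text
time: 7.38
tool_pos: [0.628, -0.0993, 0.1049]
eef_rot: [-3.141, 0.064, 0.002]
contact_force: [-1.6, 0.1, -3.0]
width: 0.0155
finger_force: 60.0
```

```bash
python3 - <<'E'
from h import *
go(.6284,-.0997,.105,-134); s=env.state();print(s['tool_pos'],s['joint_positions'].round(2),s['contact_force'],s['moment'])
shot('top','t1'); shot('wrist','w4')
a=load('t1')['p'][170:290,300:420]; cv2.imwrite('pics/c3.png',np.hstack([cv2.resize(a,(400,400),interpolation=3),cv2.resize(load('w4')['p'][100:340,160:480],(400,400))]))
E
```

```text
t 7.38 d [ 0.0004  0.0004 -0.0001] w [ 0.   0.1 41.7] j7 -1.57
[ 0.62800128 -0.09930611  0.10493207] [ 0.15  0.55 -0.09  1.76  0.06  0.84 -1.57] [-1.61787521  0.12519353 -2.99704388] [0.2567928  0.419401   0.03468374]
```

View pics/c3.png

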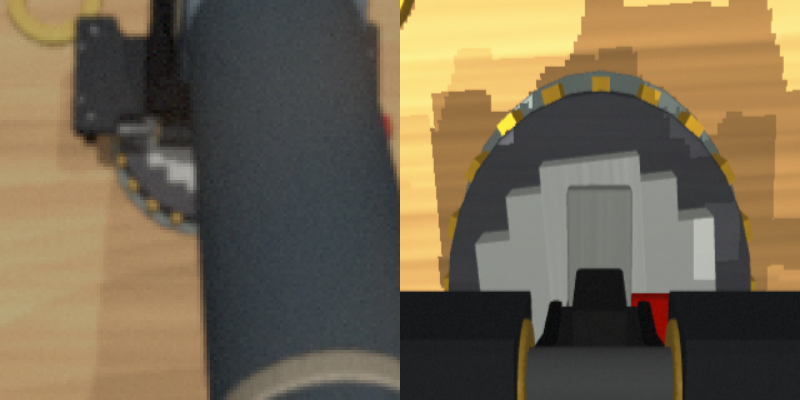

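The ring turns with the spanner and lags a few degrees because of the play in the holes. I'll carry on to the stop.

Call:
move_arm(steps=[{"dx": 0.0004,"dy": 0.0004,"dz": 0,"wx": 0,"wy": 0,"wz": 5,"jaw": -1},{"dx": 0.0004,"dy": 0.0004,"dz": 0,"wx": 0,"wy": 0,"wz": 11,"jaw": -1},{"dx": 0.0004,"dy": 0.0004,"dz": 0,"wx": 0,"wy": 0,"wz": 17,"jaw": -1},{"dx": 0.0004,"dy": 0.0004,"dz": 0,"wx": 0,"wy": 0,"wz": 23,"jaw": -1},{"dx": 0.0004,"dy": 0.0004,"dz": 0,"wx": 0,"wy": 0,"wz": 29,"jaw": -1},{"dx": 0.0004,"dy": 0.0004,"dz": 0,"wx": 0,"wy": 0,"wz": 34,"jaw": -1},{"dx": 0.0004,"dy": 0.0004,"dz": 0,"wx": 0,"wy": 0,"wz": 38,"jaw": -1},{"dx": 0.0004,"dy": 0.0004,"dz": 0,"wx": 0,"wy": 0,"wz": 41,"jaw": -1},{"dx": 0.0004,"dy": 0.0004,"dz": 0,"wx": 0,"wy": 0,"wz": 43,"jaw": -1},{"dx": 0.0004,"dy": 0.0004,"dz": 0,"wx": 0,"wy": 0,"wz": 43,"jaw": -1}], force=60)

```text
time: 8.72
tool_pos: [0.6293, -0.1004, 0.1051]
eef_rot: [-2.898, 1.212, -0.002]
contact_force: [0.3, 0.5, -4.2]
width: 0.0157
finger_force: 58.2
```

```bash
python3 - <<'E'
from h import *
go(.6284,-.0997,.105,-140); s=env.state();print(s['tool_pos'],s['joint_positions'].round(2),s['contact_force'],s['moment'],s['width'])
shot('wrist','w5')
E
```

```text
t 8.72 d [-0.0011  0.0002  0.0001] w [-0.  -0.1  4.6] j7 -2.21
[ 0.62927923 -0.10036968  0.10512867] [ 0.02  0.55  0.1   1.76 -0.07  0.83 -2.21] [ 0.31442929  0.46889243 -4.184362  ] [ 0.02961736 -0.08199671  0.17800851] 0.015710540592381767
```

View pics/w5.png

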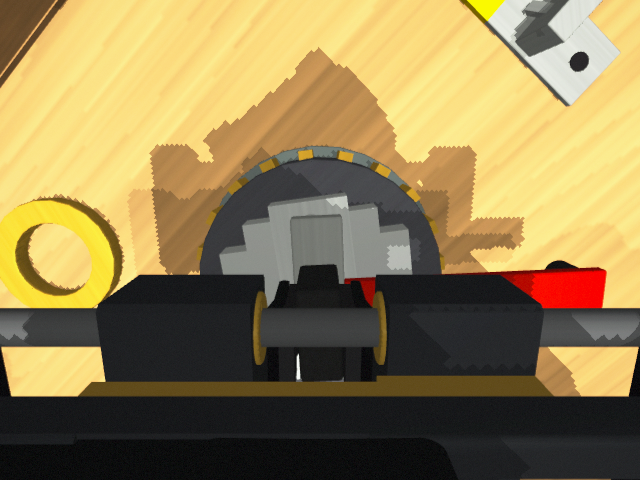

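Call:
move_arm(steps=[{"dx": -0.0008,"dy": 0,"dz": 0,"wx": 0,"wy": 0,"wz": 3,"jaw": -1},{"dx": -0.0008,"dy": 0,"dz": 0,"wx": 0,"wy": 0,"wz": 5,"jaw": -1},{"dx": -0.0008,"dy": 0,"dz": 0,"wx": 0,"wy": 0,"wz": 7,"jaw": -1},{"dx": -0.0008,"dy": 0,"dz": 0,"wx": 0,"wy": 0,"wz": 7,"jaw": -1}], force=60)

```text
time: 9.28
tool_pos: [0.6289, -0.1002, 0.1054]
eef_rot: [2.818, -1.389, 0.003]
contact_force: [3.4, -1.0, -4.9]
width: 0.0159
finger_force: 58.2
```

```bash
python3 - <<'E'
from h import *
go(.6284,-.0997,.105,-144); s=env.state();print(s['tool_pos'],s['joint_positions'].round(2),s['contact_force'],s['moment'],s['width'])
E
```

```text
t 9.28 d [-0.0007  0.0001  0.0004] w [-0.  -0.1  1.5] j7 -2.31
[ 0.6288897  -0.10021417  0.10538847] [-0.01  0.55  0.14  1.77 -0.1   0.83 -2.31] [ 3.36367665 -1.02487929 -4.94189157] [-0.43237618 -0.64410423  0.19327416] 0.015946131031802452
```

Call:
move_arm(steps=[{"dx": -0.0006,"dy": 0,"dz": 0,"wx": 0,"wy": 0,"wz": 1.5,"jaw": -1},{"dx": -0.0006,"dy": 0,"dz": 0,"wx": 0,"wy": 0,"wz": 3,"jaw": -1},{"dx": -0.0006,"dy": 0,"dz": 0,"wx": 0,"wy": 0,"wz": 4,"jaw": -1},{"dx": -0.0006,"dy": 0,"dz": 0,"wx": 0,"wy": 0,"wz": 4,"jaw": -1}], force=60)

```text
time: 9.78
tool_pos: [0.6288, -0.1001, 0.1055]
eef_rot: [2.769, -1.481, 0.005]
contact_force: [3.0, -5.2, -5.6]
width: 0.0166
finger_force: 61.0
```

```bash
python3 - <<'E'
from h import *
go(.6284,-.0997,.105,-144); s=env.state();print(s['tool_pos'],s['joint_positions'].round(2),s['contact_force'],s['moment'],s['width'])
a=load('w5')['p'][130:350,200:450]; p,d,m=shot('wrist','w6')
b=p[130:350,200:450]; cv2.imwrite('pics/c4.png',np.hstack([cv2.resize(a,(400,352)),cv2.resize(b,(400,352))]))
E
```

```text
t 9.78 d [-0.0006  0.0001  0.0005] w [-0.  -0.2 -2.3] j7 -2.37
[ 0.62878372 -0.10012097  0.10550215] [-0.02  0.55  0.15  1.77 -0.11  0.83 -2.37] [ 2.97299333 -5.19576693 -5.61540697] [-0.8125037  -0.93340353  1.15928418] 0.01659613924258707
```

View pics/c4.png

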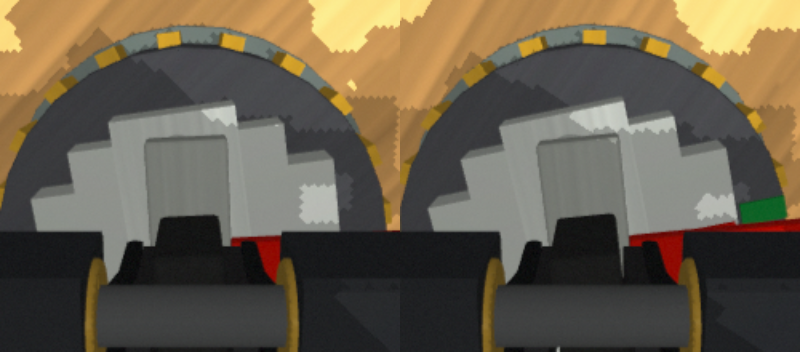

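The moment jumped to 1.16 N m and the green mark now shows beside the handle at (760,210), so the ring is at its stop. I'll back off a few degrees inside the play and lift.

Call:
move_arm(steps=[{"dx": -0.0003,"dy": 0,"dz": 0,"wx": 0,"wy": 0,"wz": -3,"jaw": -1},{"dx": -0.0003,"dy": 0,"dz": 0,"wx": 0,"wy": 0,"wz": -6,"jaw": -1},{"dx": -0.0003,"dy": 0,"dz": 0,"wx": 0,"wy": 0,"wz": -6,"jaw": -1},{"dx": -0.0003,"dy": 0,"dz": 0,"wx": 0,"wy": 0,"wz": -6,"jaw": -1}], force=60)

```text
time: 10.32
tool_pos: [0.628, -0.0992, 0.1056]
eef_rot: [-2.841, 1.341, -0.001]
contact_force: [1.7, -3.3, -1.4]
width: 0.0158
finger_force: 58.9
```

```bash
python3 - <<'E'
from h import *
go(.6284,-.0997,.105,-144); s=env.state();print(s['tool_pos'],s['contact_force'],s['moment'],s['width'])
E
```

```text
t 10.32 d [0.0006 0.     0.0006] w [-0.  -0.   3.5] j7 -2.29
[ 0.62799851 -0.09918893  0.10564805] [ 1.70449823 -3.2890693  -1.42751047] [-0.49345234 -0.4503869   0.15542266] 0.015792640376233243
```

Call:
move_arm(steps=[{"dx": 0,"dy": 0,"dz": -0.006,"wx": 0,"wy": 0,"wz": 0,"jaw": -1},{"dx": 0,"dy": 0,"dz": -0.016,"wx": 0,"wy": 0,"wz": 0,"jaw": -1},{"dx": 0,"dy": 0,"dz": -0.04,"wx": 0,"wy": 0,"wz": 0,"jaw": -1},{"dx": 0,"dy": 0,"dz": -0.08,"wx": 0,"wy": 0,"wz": 0,"jaw": -1},{"dx": 0,"dy": 0,"dz": -0.085,"wx": 0,"wy": 0,"wz": -10,"jaw": -1},{"dx": 0,"dy": 0,"dz": -0.085,"wx": 0,"wy": 0,"wz": -20,"jaw": -1},{"dx": 0,"dy": 0,"dz": -0.085,"wx": 0,"wy": 0,"wz": -30,"jaw": -1},{"dx": 0,"dy": 0,"dz": -0.085,"wx": 0,"wy": 0,"wz": -40,"jaw": -1},{"dx": 0,"dy": 0,"dz": -0.085,"wx": 0,"wy": 0,"wz": -50,"jaw": -1},{"dx": 0,"dy": 0,"dz": -0.085,"wx": 0,"wy": 0,"wz": -60,"jaw": -1}], force=60)

```text
time: 11.58
tool_pos: [0.6266, -0.0979, 0.1907]
eef_rot: [-3.129, -0.27, 0.004]
contact_force: [0.6, -0.3, -2.6]
width: 0.0157
finger_force: 58.9
```

```bash
python3 - <<'E'
from h import *
go(.5043,.142,.19,-13); s=env.state();print(s['tool_pos'],s['contact_force'],s['moment'],s['width'],s['finger_force'])
E
```

```text
t 11.57 d [-0.0794 -0.2573  0.0013] w [ -0.2   0.1 -67.1] j7 -1.35
[ 0.62660105 -0.09792261  0.19066219] [ 0.57582514 -0.26210285 -2.58876338] [0.08165574 0.06168813 0.0314027 ] 0.015718118047130338 58.89618879184127
```

Call:
move_arm(steps=[{"dx": -0.01,"dy": -0.03,"dz": 0,"wx": 0,"wy": 0,"wz": -9,"jaw": -1},{"dx": -0.02,"dy": -0.065,"dz": 0,"wx": 0,"wy": 0,"wz": -18,"jaw": -1},{"dx": -0.03,"dy": -0.1,"dz": 0,"wx": 0,"wy": 0,"wz": -27,"jaw": -1},{"dx": -0.04,"dy": -0.135,"dz": 0,"wx": 0,"wy": 0,"wz": -36,"jaw": -1},{"dx": -0.05,"dy": -0.17,"dz": 0,"wx": 0,"wy": 0,"wz": -45,"jaw": -1},{"dx": -0.06,"dy": -0.205,"dz": 0,"wx": 0,"wy": 0,"wz": -54,"jaw": -1},{"dx": -0.07,"dy": -0.235,"dz": 0,"wx": 0,"wy": 0,"wz": -62,"jaw": -1},{"dx": -0.079,"dy": -0.257,"dz": 0,"wx": 0,"wy": 0,"wz": -67,"jaw": -1},{"dx": -0.079,"dy": -0.257,"dz": 0,"wx": 0,"wy": 0,"wz": -67,"jaw": -1}], force=60)

```text
time: 12.7
tool_pos: [0.5058, 0.1431, 0.1905]
eef_rot: [-2.463, -1.949, 0.001]
contact_force: [0.5, -0.9, -2.1]
width: 0.0154
finger_force: 58.9
```

```bash
python3 - <<'E'
from h import *
go(.5043,.142,.07,-13); s=env.state();print(s['tool_pos'],s['width'],s['finger_force'])
p,d,m=shot('top','t2'); w,_,mw=shot('wrist','w7')
a=cv2.resize(p[175:315,190:400],None,fx=2.6,fy=2.6,interpolation=3)[:, :]
b=cv2.resize(p[180:245,330:400],(364,338),interpolation=3)
top=np.hstack([a[:,:400],b[:a.shape[0]]]) if False else None
out=np.zeros((600,800,3),np.uint8); out[:300,:400]=cv2.resize(w,(400,300)); out[:340,420:780]=cv2.resize(p[180:248,325:397],(360,340),interpolation=3); out[310:590,:400]=cv2.resize(p[175:315,190:390],(400,280),interpolation=3)
cv2.imwrite('pics/c5.png',out)
E
```

```text
t 12.7 d [-0.0013 -0.0011  0.1205] w [-0.1  0.  -0.3] j7 -0.75
[0.50582525 0.14305037 0.19054023] 0.015369049440413195 58.89398477040231
```

View pics/c5.png

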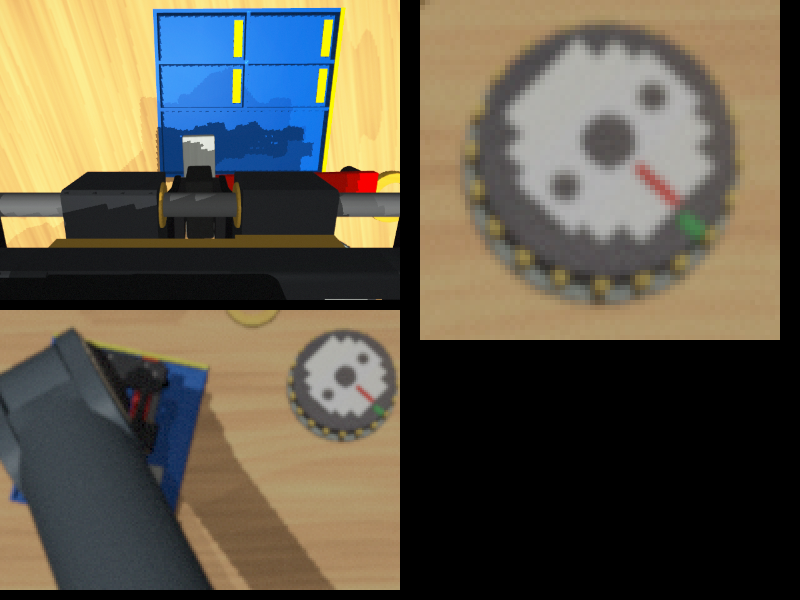

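The ring looks home: red mark at (660,185), meeting green at (693,225). I'll check it numerically and refine the tray from the wrist view.

```bash
python3 - <<'E'
from h import *
z=load('t2');p=z['p'].astype(int)[180:248,325:397]
def cen(mask,h):
    v,u=np.nonzero(mask); return ray(z,u.mean()+325,v.mean()+180,h),len(u)
B,G,R=p[...,0],p[...,1],p[...,2]
r,n1=cen((R>G+50)&(R>B+50)&(np.hypot(*(np.mgrid[0:68,0:72]-np.array([28,37])[:,None,None]))<25),.06); g,n2=cen((G>R+25)&(G>B+25),.046)
c=np.array([.6284,-.0997,.06])
A=lambda q:np.degrees(np.arctan2(*(q-c)[1::-1]))
print(n1,n2,A(r),A(g),r,g)
h=[ray(z,325+652/5-420/5-.4,180+97/5-.4,.06),ray(z,325+(565-420)/5-.4,180+186/5-.4,.06)];e=h[0]-h[1];print('holes',h,np.degrees(np.arctan2(e[1],e[0])),(h[0]+h[1])/2)
w=load('w7'); b=w['p'].astype(int); yel=(b[...,2]>180)&(b[...,1]>170)&(b[...,0]<70)
n,l,s,cc=cv2.connectedComponentsWithStats(yel.astype(np.uint8)*255)
for i in range(1,n):
    if s[i,4]>80: print(s[i],cc[i].round(1),ray(w,*cc[i],.0045).round(4))
E
```

```text
19 17 -134.149125046807 -134.94994942442307 [ 0.60545746 -0.12333428  0.06      ] [ 0.5894147  -0.13875347  0.046     ]
holes [array([ 0.648486  , -0.12052091,  0.06      ]), array([ 0.60628359, -0.07872455,  0.06      ])] -44.72303122957127 [ 0.62738479 -0.09962273  0.06      ]
[ 515   12   38  263 1700] [533.7 140.3] [0.6832 0.1706 0.0045]
[374  33  15  58 760] [380.7  61.3] [0.5798 0.2531 0.0045]
[513  32  20  58 771] [522.4  60.3] [0.6813 0.2295 0.0045]
[372 111  14  54 676] [378.5 137.1] [0.5675 0.2007 0.0045]
[506 110  18  54 686] [514.2 136.3] [0.669  0.177  0.0045]
[602 277  38  31 572] [620.1 289.3] [0.741  0.0319 0.0045]
[598 347  40   8 264] [619.2 350. ] [ 0.7369 -0.0251  0.0045]
```

Call:
move_arm(steps=[{"dx": -0.0005,"dy": -0.0015,"dz": 0.05,"wx": 0,"wy": 0,"wz": 0,"jaw": -1},{"dx": -0.0005,"dy": -0.0015,"dz": 0.09,"wx": 0,"wy": 0,"wz": 0,"jaw": -1},{"dx": -0.0005,"dy": -0.0015,"dz": 0.115,"wx": 0,"wy": 0,"wz": 0,"jaw": -1},{"dx": -0.0005,"dy": -0.0015,"dz": 0.124,"wx": 0,"wy": 0,"wz": 0,"jaw": -1},{"dx": -0.0005,"dy": -0.0015,"dz": 0.128,"wx": 0,"wy": 0,"wz": 0,"jaw": -1},{"dx": -0.0005,"dy": -0.0015,"dz": 0.13,"wx": 0,"wy": 0,"wz": 0,"jaw": -1},{"dx": -0.0005,"dy": -0.0015,"dz": 0.13,"wx": 0,"wy": 0,"wz": 0,"jaw": -1}], force=60)

```text
time: 13.68
tool_pos: [0.5063, 0.1412, 0.0609]
eef_rot: [2.466, 1.945, 0.002]
contact_force: [0.6, -1.0, -1.8]
width: 0.0155
finger_force: 59.4
```

Call:
move_arm(steps=[{"dx": 0.0015,"dy": -0.002,"dz": 0.0005,"wx": 0,"wy": 0,"wz": 0,"jaw": -1},{"dx": 0.0015,"dy": -0.002,"dz": 0.0012,"wx": 0,"wy": 0,"wz": 0,"jaw": -1},{"dx": 0.0015,"dy": -0.002,"dz": 0.0012,"wx": 0,"wy": 0,"wz": 0,"jaw": -0.6},{"dx": 0.0015,"dy": -0.002,"dz": 0.0012,"wx": 0,"wy": 0,"wz": 0,"jaw": -0.35},{"dx": 0.0015,"dy": -0.002,"dz": 0.0012,"wx": 0,"wy": 0,"wz": 0,"jaw": -0.35},{"dx": 0.0015,"dy": -0.002,"dz": -0.02,"wx": 0,"wy": 0,"wz": 0,"jaw": -0.35},{"dx": 0.0015,"dy": -0.002,"dz": -0.06,"wx": 0,"wy": 0,"wz": 0,"jaw": -0.35},{"dx": 0.0015,"dy": -0.002,"dz": -0.11,"wx": 0,"wy": 0,"wz": 0,"jaw": -0.2}], force=60)

```text
time: 14.68
tool_pos: [0.5034, 0.1429, 0.1704]
eef_rot: [-2.465, -1.945, 0.004]
contact_force: [1.1, -0.2, 0.2]
width: 0.0317
finger_force: 0.0
```

```bash
python3 - <<'E'
from h import *
shot('wrist','w8'); shot('top','t3')
print(env.state()['tool_pos'],env.state()['width'])
go(.41,-.383,.19,-12.5)
# bracket centroid change check
a=load('t0')['p'].astype(int);b=load('t3')['p'].astype(int)
d=abs(a-b).sum(2)>60
v,u=np.nonzero(d[180:330,410:515]); print(len(u), (u.mean()+410,v.mean()+180) if len(u) else '')
for n,(x0,y0) in {'A':(420,190),'B':(475,222),'C':(467,280)}.items(): print(n,d[y0:y0+45,x0:x0+32].sum())
cv2.imwrite('pics/c6.png',np.hstack([cv2.resize(load('w8')['p'],(480,360)),cv2.resize(load('t3')['p'][180:330,410:515],(252,360))]))
E
```

```text
[0.50728482 0.14470494 0.17520425] 0.033788241422922416
t 14.78 d [-0.5358  0.0285 -0.0174] w [ 0.5 -0.3 -1. ] j7 -0.77
0 
A 0
B 0
C 0
```

View pics/c6.png

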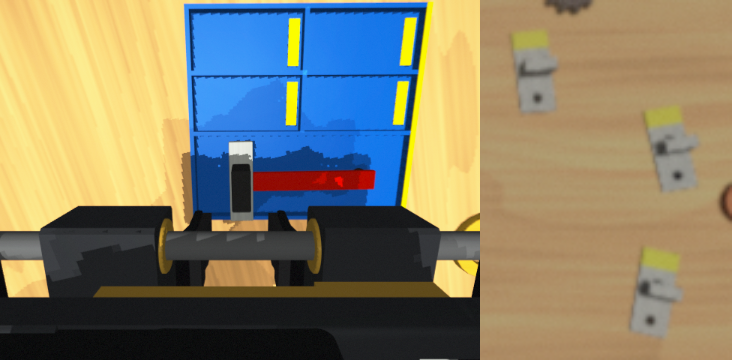

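The spanner lies in the long compartment at (300,180), and the brackets have not moved. Next is bracket C.

Call:
move_arm(steps=[{"dx": -0.055,"dy": 0.003,"dz": -0.01,"wx": 0,"wy": 0,"wz": 0,"jaw": 0},{"dx": -0.11,"dy": 0.006,"dz": -0.015,"wx": 0,"wy": 0,"wz": 0,"jaw": 0},{"dx": -0.165,"dy": 0.009,"dz": -0.015,"wx": 0,"wy": 0,"wz": 0,"jaw": 0},{"dx": -0.22,"dy": 0.012,"dz": -0.015,"wx": 0,"wy": 0,"wz": 0,"jaw": 0},{"dx": -0.275,"dy": 0.015,"dz": -0.015,"wx": 0,"wy": 0,"wz": 0,"jaw": 0},{"dx": -0.33,"dy": 0.018,"dz": -0.015,"wx": 0,"wy": 0,"wz": 0,"jaw": 0},{"dx": -0.385,"dy": 0.021,"dz": -0.015,"wx": 0,"wy": 0,"wz": 0,"jaw": 0},{"dx": -0.44,"dy": 0.024,"dz": -0.015,"wx": 0,"wy": 0,"wz": 0,"jaw": 0},{"dx": -0.495,"dy": 0.027,"dz": -0.015,"wx": 0,"wy": 0,"wz": -0.5,"jaw": 0},{"dx": -0.535,"dy": 0.029,"dz": -0.015,"wx": 0,"wy": 0,"wz": -0.5,"jaw": 0},{"dx": -0.535,"dy": 0.029,"dz": -0.015,"wx": 0,"wy": 0,"wz": -0.5,"jaw": 0}], force=40)

```text
time: 16.15
tool_pos: [0.4057, -0.3874, 0.1841]
eef_rot: [-2.464, -1.948, 0.003]
contact_force: [0.1, 1.0, -0.1]
width: 0.0437
finger_force: 0.0
```

```bash
cat >> h.py <<'E'
def bracket(name,x,y):
    "refine a grey bracket near x,y from wrist shot: foot points at z~.005 by depth"
    p,d,m=shot('wrist',name); z=load(name)
    v,u=np.mgrid[0:270:1,0:640:1]; u=u.ravel();v=v.ravel(); zz=d[v,u]
    C=np.stack([(u-m['cx'])/m['fx']*zz,(v-m['cy'])/m['fy']*zz,zz],1); X=(C-np.array(m['t']))@np.array(m['R'])
    k=(zz>0)&(np.hypot(X[:,0]-x,X[:,1]-y)<.075)
    f=k&(X[:,2]>.0025)&(X[:,2]<.042); w=k&(X[:,2]>.035)&(X[:,2]<.042)
    for n,kk in(('foot',k&(X[:,2]>.003)&(X[:,2]<.0075)),('webtop',w)):
        if kk.sum()>20:
            r=cv2.minAreaRect((X[kk,:2]*1000).astype(np.float32)); print(n,kk.sum(),np.round(r[0],1),np.round(r[1],1),round(r[2],1),'z',X[kk,2].mean().round(4))
E
python3 - <<'E'
from h import *
go(.4088,-.3831,.034,-12.5)
bracket('w9',.4088,-.3831)
E
```

```text
t 16.15 d [0.0051 0.0022 0.15  ] w [-0.1  0.1 -0.8] j7 0.38
foot 3992 [ 407.  -365.4] [108.2 135.8] 77.2 z 0.006
webtop 744 [ 408.2 -383.1] [32.4 11.5] 77.0 z 0.039
```

Call:
move_arm(steps=[{"dx": 0.005,"dy": 0.0016,"dz": 0.05,"wx": 0,"wy": 0,"wz": -0.3,"jaw": 0},{"dx": 0.005,"dy": 0.0016,"dz": 0.1,"wx": 0,"wy": 0,"wz": -0.3,"jaw": 0},{"dx": 0.005,"dy": 0.0016,"dz": 0.135,"wx": 0,"wy": 0,"wz": -0.3,"jaw": 0},{"dx": 0.005,"dy": 0.0016,"dz": 0.15,"wx": 0,"wy": 0,"wz": -0.3,"jaw": 0},{"dx": 0.005,"dy": 0.0016,"dz": 0.15,"wx": 0,"wy": 0,"wz": -0.3,"jaw": -1},{"dx": 0.005,"dy": 0.0016,"dz": 0.15,"wx": 0,"wy": 0,"wz": -0.3,"jaw": -1},{"dx": 0.005,"dy": 0.0016,"dz": 0.15,"wx": 0,"wy": 0,"wz": -0.3,"jaw": -1},{"dx": 0.005,"dy": 0.0016,"dz": 0.15,"wx": 0,"wy": 0,"wz": -0.3,"jaw": -1},{"dx": 0.005,"dy": 0.0016,"dz": 0.15,"wx": 0,"wy": 0,"wz": -0.3,"jaw": -1},{"dx": 0.005,"dy": 0.0016,"dz": 0.1,"wx": 0,"wy": 0,"wz": -0.3,"jaw": -1},{"dx": 0.005,"dy": 0.0016,"dz": 0.05,"wx": 0,"wy": 0,"wz": -0.3,"jaw": -1},{"dx": 0.005,"dy": 0.0016,"dz": 0.02,"wx": 0,"wy": 0,"wz": -0.3,"jaw": -1}], force=50)

```text
time: 17.7
tool_pos: [0.411, -0.3798, 0.1676]
eef_rot: [2.451, 1.961, 0.001]
contact_force: [0.6, 0.2, -1.4]
width: 0.0115
finger_force: 50.0
```

```bash
cat >> h.py <<'E'
th=np.radians(-13.1); xh=np.array([np.cos(th),np.sin(th)]); yh=np.array([-np.sin(th),np.cos(th)]); T=np.array([.572,.183])
def cell(i): return T+{1:52,2:-52,3:52,4:-52}[i]/1000*xh+{1:69,2:69,3:15,4:15}[i]/1000*yh
E
python3 - <<'E'
from h import *
for i in range(1,5): print(i,cell(i).round(4),np.hypot(*cell(i)))
print(env.state()['width'])
go(*cell(1),.16,-13.1)
E
```

```text
1 [0.6383 0.2384] 0.6813603975429294
2 [0.537 0.262] 0.5974943363941977
3 [0.626  0.1858] 0.6530426625836451
4 [0.5248 0.2094] 0.5649886811588533
0.011484074087734122
t 17.7 d [0.653  0.0861 0.0069] w [0.2 0.1 0.4] j7 0.36
```

Call:
move_arm(steps=[{"dx": 0.055,"dy": 0.007,"dz": 0,"wx": 0,"wy": 0,"wz": 0,"jaw": -1},{"dx": 0.11,"dy": 0.0145,"dz": 0,"wx": 0,"wy": 0,"wz": 0,"jaw": -1},{"dx": 0.165,"dy": 0.022,"dz": 0,"wx": 0,"wy": 0,"wz": 0,"jaw": -1},{"dx": 0.225,"dy": 0.03,"dz": 0,"wx": 0,"wy": 0,"wz": 0,"jaw": -1},{"dx": 0.285,"dy": 0.037,"dz": 0,"wx": 0,"wy": 0,"wz": 0,"jaw": -1},{"dx": 0.345,"dy": 0.045,"dz": 0,"wx": 0,"wy": 0,"wz": 0,"jaw": -1},{"dx": 0.405,"dy": 0.053,"dz": 0,"wx": 0,"wy": 0,"wz": 0,"jaw": -1},{"dx": 0.465,"dy": 0.061,"dz": 0,"wx": 0,"wy": 0,"wz": 0,"jaw": -1},{"dx": 0.525,"dy": 0.069,"dz": 0,"wx": 0,"wy": 0,"wz": 0,"jaw": -1},{"dx": 0.585,"dy": 0.077,"dz": 0,"wx": 0,"wy": 0,"wz": 0.4,"jaw": -1},{"dx": 0.653,"dy": 0.086,"dz": 0.005,"wx": 0,"wy": 0,"wz": 0.4,"jaw": -1},{"dx": 0.653,"dy": 0.086,"dz": 0.005,"wx": 0,"wy": 0,"wz": 0.4,"jaw": -1}], force=50)

```text
time: 19.2
tool_pos: [0.6364, 0.2458, 0.1592]
eef_rot: [-2.449, -1.961, -0.002]
contact_force: [-0.8, -0.8, -0.6]
width: 0.0114
finger_force: 50.0
```

```bash
python3 - <<'E'
from h import *
s=env.state();print(s['width'],s['finger_force'],s['joint_velocities'].round(3))
go(*cell(1),.0385,-13.1)
E
```

```text
0.01143982507117827 50.000057090073824 [-0.014  0.022  0.063 -0.028  0.039  0.06  -0.037]
t 19.2 d [-0.0072  0.0037  0.1207] w [-0.1 -0.2  0.5] j7 -0.83
```

Call:
move_arm(steps=[{"dx": -0.006,"dy": 0.003,"dz": 0.04,"wx": 0,"wy": 0,"wz": 0.4,"jaw": -1},{"dx": -0.006,"dy": 0.003,"dz": 0.08,"wx": 0,"wy": 0,"wz": 0.4,"jaw": -1},{"dx": -0.006,"dy": 0.003,"dz": 0.09,"wx": 0,"wy": 0,"wz": 0.4,"jaw": -1},{"dx": -0.006,"dy": 0.003,"dz": 0.09,"wx": 0,"wy": 0,"wz": 0.4,"jaw": -1},{"dx": -0.006,"dy": 0.003,"dz": 0.09,"wx": 0,"wy": 0,"wz": 0.4,"jaw": -1}], force=50)

```text
time: 19.82
tool_pos: [0.6402, 0.2329, 0.0721]
eef_rot: [2.466, 1.945, 0.005]
contact_force: [-0.4, 0.4, -0.7]
width: 0.0114
finger_force: 50.0
```

```bash
python3 - <<'E'
from h import *
s=env.state();print(s['width'],s['joint_velocities'].round(3))
go(*cell(1),.0385,-13.1)
E
```

```text
0.011377548468422915 [-0.003 -0.005  0.     0.     0.002 -0.001 -0.001]
t 19.82 d [ 0.0049 -0.0033  0.0336] w [ 0.2 -0.1 -0.4] j7 -0.86
```

Call:
move_arm(steps=[{"dx": 0.005,"dy": -0.003,"dz": 0.01,"wx": 0,"wy": 0,"wz": -0.4,"jaw": -1},{"dx": 0.005,"dy": -0.003,"dz": 0.024,"wx": 0,"wy": 0,"wz": -0.4,"jaw": -1},{"dx": 0.005,"dy": -0.003,"dz": 0.031,"wx": 0,"wy": 0,"wz": -0.4,"jaw": -1},{"dx": 0.005,"dy": -0.003,"dz": 0.0335,"wx": 0,"wy": 0,"wz": -0.4,"jaw": -1},{"dx": 0.005,"dy": -0.003,"dz": 0.0335,"wx": 0,"wy": 0,"wz": -0.4,"jaw": -1},{"dx": 0.005,"dy": -0.003,"dz": 0.0335,"wx": 0,"wy": 0,"wz": -0.4,"jaw": -0.6},{"dx": 0.005,"dy": -0.003,"dz": 0.0335,"wx": 0,"wy": 0,"wz": -0.4,"jaw": -0.4},{"dx": 0.005,"dy": -0.003,"dz": 0.0335,"wx": 0,"wy": 0,"wz": -0.4,"jaw": -0.4},{"dx": 0.005,"dy": -0.003,"dz": 0.01,"wx": 0,"wy": 0,"wz": -0.4,"jaw": -0.4},{"dx": 0.005,"dy": -0.003,"dz": -0.03,"wx": 0,"wy": 0,"wz": -0.4,"jaw": -0.4},{"dx": 0.005,"dy": -0.003,"dz": -0.08,"wx": 0,"wy": 0,"wz": -0.4,"jaw": -0.2},{"dx": 0.005,"dy": -0.003,"dz": -0.11,"wx": 0,"wy": 0,"wz": -0.4,"jaw": 0}], force=50)

```text
time: 21.32
tool_pos: [0.6381, 0.2384, 0.1825]
eef_rot: [2.459, 1.954, 0.004]
contact_force: [-0.0, 0.0, 0.3]
width: 0.0376
finger_force: 0.0
```

```bash
python3 - <<'E'
from h import *
s=env.state();print(s['width'],s['joint_velocities'].round(3),s['tool_pos'])
go(.5525,-.4094,.19,7.9)
a=load('t0')['p'].astype(int);shot('top','t4');b=load('t4')['p'].astype(int)
d=abs(a-b).sum(2)>60
for n,(x0,y0) in {'A':(420,190),'B':(475,222)}.items(): print(n,d[y0:y0+45,x0:x0+32].sum())
p,_,_=shot('wrist','w10'); cv2.imwrite('pics/c7.png',cv2.resize(p,(560,420)))
E
```

```text
0.03760874105490214 [ 0.037 -0.215 -0.05  -0.183 -0.102  0.422  0.083] [0.6381246  0.23838782 0.18247108]
t 21.32 d [-0.6504  0.0631 -0.0085] w [  0.1  -0.1 -21. ] j7 -0.82
A 56
B 69
```

View pics/c7.png

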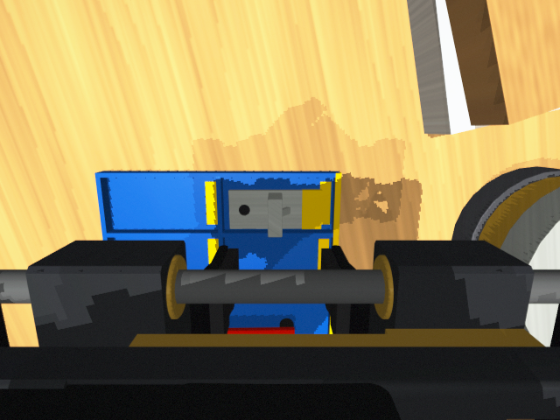

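Bracket C lies flat in cell 1 at (265,210) with its yellow end at the stripe. I'll check numerically whether A and B have moved.

```bash
cat >> h.py <<'E'
def tops(name,vis=True):
    z=load(name); p=z['p'].astype(int)[150:340,400:570]
    yl=((p[...,1]-p[...,0]>60)&(p[...,2]-p[...,1]<35)&(p[...,1]>110)).astype(np.uint8)
    n,l,s,c=cv2.connectedComponentsWithStats(yl)
    for i in range(1,n):
        if s[i,4]>25:
            u,v=c[i]+[400,150]; q=ray(z,u,v,.005)
            vv,uu=np.nonzero(l==i); r=cv2.minAreaRect(np.array([ray(z,a+400,b+150,.005)[:2]*1000 for a,b in zip(uu,vv)],np.float32))
            print(name,s[i,4],(u.round(1),v.round(1)),q.round(4),np.round(r[1],0),round(r[2],1))
E
python3 - <<'E'
from h import *
tops('t0');tops('t4')
a=load('t0')['p'].astype(int);b=load('t4')['p'].astype(int)
for (x0,y0) in [(420,190),(475,222)]: print(a[y0:y0+45,x0:x0+32].mean((0,1)),b[y0:y0+45,x0:x0+32].mean((0,1)))
E
```

```text
t0 100 (np.float64(430.4), np.float64(195.9)) [ 0.6688 -0.2729  0.005 ] [17. 36.] 4.6
t0 106 (np.float64(485.8), np.float64(227.8)) [ 0.5867 -0.4038  0.005 ] [17. 36.] 10.1
t0 115 (np.float64(484.7), np.float64(287.6)) [ 0.4415 -0.3912  0.005 ] [36. 18.] 76.6
t0 110 (np.float64(538.3), np.float64(297.4)) [ 0.4167 -0.5165  0.005 ] [37. 17.] 66.1
t4 110 (np.float64(430.5), np.float64(195.8)) [ 0.669  -0.2732  0.005 ] [37. 18.] 89.2
t4 115 (np.float64(485.8), np.float64(227.9)) [ 0.5866 -0.4037  0.005 ] [18. 38.] 10.7
t4 116 (np.float64(538.1), np.float64(297.3)) [ 0.4169 -0.5162  0.005 ] [37. 18.] 64.6
[ 98.92222222 131.66388889 151.87361111] [113.89652778 149.34791667 170.44722222]
[102.08611111 135.38958333 151.39236111] [117.37291667 153.27013889 169.88333333]
```

Call:
move_arm(steps=[{"dx": -0.055,"dy": 0.005,"dz": 0,"wx": 0,"wy": 0,"wz": -2,"jaw": 0},{"dx": -0.115,"dy": 0.011,"dz": 0,"wx": 0,"wy": 0,"wz": -4,"jaw": 0},{"dx": -0.175,"dy": 0.017,"dz": 0,"wx": 0,"wy": 0,"wz": -6,"jaw": 0},{"dx": -0.235,"dy": 0.023,"dz": 0,"wx": 0,"wy": 0,"wz": -8,"jaw": 0},{"dx": -0.295,"dy": 0.029,"dz": 0,"wx": 0,"wy": 0,"wz": -10,"jaw": 0},{"dx": -0.355,"dy": 0.034,"dz": 0,"wx": 0,"wy": 0,"wz": -12,"jaw": 0},{"dx": -0.415,"dy": 0.04,"dz": 0,"wx": 0,"wy": 0,"wz": -14,"jaw": 0},{"dx": -0.475,"dy": 0.046,"dz": 0,"wx": 0,"wy": 0,"wz": -16,"jaw": 0},{"dx": -0.535,"dy": 0.052,"dz": 0,"wx": 0,"wy": 0,"wz": -18,"jaw": 0},{"dx": -0.595,"dy": 0.058,"dz": 0,"wx": 0,"wy": 0,"wz": -20,"jaw": 0},{"dx": -0.65,"dy": 0.063,"dz": 0,"wx": 0,"wy": 0,"wz": -21,"jaw": 0},{"dx": -0.65,"dy": 0.063,"dz": 0,"wx": 0,"wy": 0,"wz": -21,"jaw": 0}], force=50)

```text
time: 22.92
tool_pos: [0.5479, -0.4162, 0.1775]
eef_rot: [-2.073, -2.358, 0.006]
contact_force: [0.8, 0.2, -0.1]
width: 0.0438
finger_force: 0.0
```

Call:
move_arm(steps=[{"dx": 0,"dy": 0,"dz": 0,"wx": 0,"wy": 0,"wz": 0,"jaw": 0},{"dx": 0,"dy": 0,"dz": 0,"wx": 0,"wy": 0,"wz": 0,"jaw": 0}], force=50)

```text
time: 23.18
tool_pos: [0.5525, -0.4071, 0.1796]
eef_rot: [-2.058, -2.372, -0.002]
contact_force: [0.1, -0.3, 0.4]
width: 0.0436
finger_force: 0.0
```

```bash
python3 - <<'E'
from h import *
bracket('w11',.5525,-.4094)
go(.5525,-.4094,.034,7.9); print(env.state()['joint_velocities'].round(3))
E
```

```text
foot 4016 [ 547.7 -386.9] [146.9  97.3] 8.6 z 0.006
webtop 759 [ 552.7 -408.9] [11.9 32.3] 8.5 z 0.039
t 23.23 d [-0.0023 -0.0004  0.1459] w [ 0.  -0.1  0.2] j7 0.56
[ 0.    -0.005  0.006 -0.005  0.003 -0.001  0.001]
```

Call:
move_arm(steps=[{"dx": -0.002,"dy": 0,"dz": 0.05,"wx": 0,"wy": 0,"wz": -0.2,"jaw": 0},{"dx": -0.002,"dy": 0,"dz": 0.1,"wx": 0,"wy": 0,"wz": -0.2,"jaw": 0},{"dx": -0.002,"dy": 0,"dz": 0.135,"wx": 0,"wy": 0,"wz": -0.2,"jaw": 0},{"dx": -0.002,"dy": 0,"dz": 0.1455,"wx": 0,"wy": 0,"wz": -0.2,"jaw": 0},{"dx": -0.002,"dy": 0,"dz": 0.1455,"wx": 0,"wy": 0,"wz": -0.2,"jaw": -1},{"dx": -0.002,"dy": 0,"dz": 0.1455,"wx": 0,"wy": 0,"wz": -0.2,"jaw": -1},{"dx": -0.002,"dy": 0,"dz": 0.1455,"wx": 0,"wy": 0,"wz": -0.2,"jaw": -1},{"dx": -0.002,"dy": 0,"dz": 0.1455,"wx": 0,"wy": 0,"wz": -0.2,"jaw": -1},{"dx": -0.002,"dy": 0,"dz": 0.1455,"wx": 0,"wy": 0,"wz": -0.2,"jaw": -1},{"dx": -0.002,"dy": 0,"dz": 0.11,"wx": 0,"wy": 0,"wz": -0.2,"jaw": -1},{"dx": -0.002,"dy": 0,"dz": 0.06,"wx": 0,"wy": 0,"wz": -0.2,"jaw": -1},{"dx": -0.002,"dy": 0,"dz": 0.02,"wx": 0,"wy": 0,"wz": -0.2,"jaw": -1}], force=50)

```text
time: 24.72
tool_pos: [0.5519, -0.4115, 0.1616]
eef_rot: [2.058, 2.373, 0.0]
contact_force: [1.1, -1.2, -1.8]
width: 0.0116
finger_force: 50.0
```

```bash
python3 - <<'E'
from h import *
print(env.state()['width'])
go(*cell(2),.15,-13.1)
E
```

```text
0.011585320889650417
t 24.73 d [0.6688 0.0805 0.0115] w [ 0.   0.  21.2] j7 0.56
```

Call:
move_arm(steps=[{"dx": 0.055,"dy": 0.007,"dz": 0,"wx": 0,"wy": 0,"wz": 2,"jaw": -1},{"dx": 0.115,"dy": 0.014,"dz": 0,"wx": 0,"wy": 0,"wz": 4,"jaw": -1},{"dx": 0.175,"dy": 0.021,"dz": 0,"wx": 0,"wy": 0,"wz": 6,"jaw": -1},{"dx": 0.235,"dy": 0.028,"dz": 0,"wx": 0,"wy": 0,"wz": 8,"jaw": -1},{"dx": 0.295,"dy": 0.035,"dz": 0,"wx": 0,"wy": 0,"wz": 10,"jaw": -1},{"dx": 0.355,"dy": 0.043,"dz": 0,"wx": 0,"wy": 0,"wz": 12,"jaw": -1},{"dx": 0.415,"dy": 0.05,"dz": 0,"wx": 0,"wy": 0,"wz": 14,"jaw": -1},{"dx": 0.475,"dy": 0.057,"dz": 0,"wx": 0,"wy": 0,"wz": 16,"jaw": -1},{"dx": 0.535,"dy": 0.064,"dz": 0,"wx": 0,"wy": 0,"wz": 18,"jaw": -1},{"dx": 0.595,"dy": 0.072,"dz": 0,"wx": 0,"wy": 0,"wz": 20,"jaw": -1},{"dx": 0.64,"dy": 0.077,"dz": 0,"wx": 0,"wy": 0,"wz": 21.2,"jaw": -1},{"dx": 0.668,"dy": 0.08,"dz": 0,"wx": 0,"wy": 0,"wz": 21.2,"jaw": -1}], force=50)

```text
time: 26.22
tool_pos: [0.5355, 0.2641, 0.1598]
eef_rot: [-2.456, -1.958, 0.0]
contact_force: [-0.7, 0.1, -0.8]
width: 0.0116
finger_force: 50.0
```

Call:
move_arm(steps=[{"dx": 0,"dy": 0,"dz": 0.03,"wx": 0,"wy": 0,"wz": 0,"jaw": -1},{"dx": 0,"dy": 0,"dz": 0.06,"wx": 0,"wy": 0,"wz": 0,"jaw": -1},{"dx": 0,"dy": 0,"dz": 0.08,"wx": 0,"wy": 0,"wz": 0,"jaw": -1},{"dx": 0,"dy": 0,"dz": 0.08,"wx": 0,"wy": 0,"wz": 0,"jaw": -1},{"dx": 0,"dy": 0,"dz": 0.08,"wx": 0,"wy": 0,"wz": 0,"jaw": -1}], force=50)

```text
time: 26.85
tool_pos: [0.5373, 0.2615, 0.081]
eef_rot: [2.46, 1.954, 0.003]
contact_force: [0.3, -0.1, -0.6]
width: 0.0114
finger_force: 50.0
```

```bash
python3 - <<'E'
from h import *
s=env.state();print(s['width'],s['joint_velocities'].round(3))
go(*cell(2),.0385,-13.1)
E
```

```text
0.011402373143195081 [ 0.003 -0.011 -0.004 -0.007  0.    -0.003 -0.001]
t 26.85 d [ 0.0004 -0.0005  0.0425] w [ 0.1 -0.1  0. ] j7 -0.99
```

Call:
move_arm(steps=[{"dx": 0,"dy": 0,"dz": 0.02,"wx": 0,"wy": 0,"wz": 0,"jaw": -1},{"dx": 0,"dy": 0,"dz": 0.035,"wx": 0,"wy": 0,"wz": 0,"jaw": -1},{"dx": 0,"dy": 0,"dz": 0.0425,"wx": 0,"wy": 0,"wz": 0,"jaw": -1},{"dx": 0,"dy": 0,"dz": 0.0425,"wx": 0,"wy": 0,"wz": 0,"jaw": -1},{"dx": 0,"dy": 0,"dz": 0.0425,"wx": 0,"wy": 0,"wz": 0,"jaw": -0.6},{"dx": 0,"dy": 0,"dz": 0.0425,"wx": 0,"wy": 0,"wz": 0,"jaw": -0.4},{"dx": 0,"dy": 0,"dz": 0.0425,"wx": 0,"wy": 0,"wz": 0,"jaw": -0.4},{"dx": 0,"dy": 0,"dz": 0.02,"wx": 0,"wy": 0,"wz": 0,"jaw": -0.4},{"dx": 0,"dy": 0,"dz": -0.02,"wx": 0,"wy": 0,"wz": 0,"jaw": -0.4},{"dx": 0,"dy": 0,"dz": -0.07,"wx": 0,"wy": 0,"wz": 0,"jaw": -0.2},{"dx": 0,"dy": 0,"dz": -0.1,"wx": 0,"wy": 0,"wz": 0,"jaw": 0},{"dx": 0,"dy": 0,"dz": -0.1,"wx": 0,"wy": 0,"wz": 0,"jaw": 0}], force=50)

```text
time: 28.35
tool_pos: [0.5381, 0.2621, 0.1826]
eef_rot: [2.459, 1.953, 0.008]
contact_force: [0.0, -0.5, -0.4]
width: 0.0418
finger_force: 0.0
```

```bash
python3 - <<'E'
from h import *
shot('top','t5'); tops('t5')
print(cell(2)); bracket('w12',*cell(2))
go(.6346,-.2755,.185,2.6)
E
```

```text
t5 108 (np.float64(430.4), np.float64(195.8)) [ 0.669  -0.2729  0.005 ] [37. 18.] 89.2
t5 114 (np.float64(538.2), np.float64(297.4)) [ 0.4167 -0.5165  0.005 ] [37. 17.] 66.9
[0.53699219 0.26199021]
foot 3369 [541.4 282.6] [ 99.2 146. ] 80.3 z 0.0052
webtop 74 [536.5 263.3] [32.2 11.3] 76.8 z 0.0404
t 28.45 d [-0.5002  0.217  -0.0053] w [ -0.    0.  -15.7] j7 -0.94
```

Call:
move_arm(steps=[{"dx": -0.05,"dy": 0.022,"dz": 0,"wx": 0,"wy": 0,"wz": -2,"jaw": 0},{"dx": -0.1,"dy": 0.043,"dz": 0,"wx": 0,"wy": 0,"wz": -4,"jaw": 0},{"dx": -0.155,"dy": 0.067,"dz": 0,"wx": 0,"wy": 0,"wz": -6,"jaw": 0},{"dx": -0.21,"dy": 0.091,"dz": 0,"wx": 0,"wy": 0,"wz": -8,"jaw": 0},{"dx": -0.265,"dy": 0.115,"dz": 0,"wx": 0,"wy": 0,"wz": -10,"jaw": 0},{"dx": -0.32,"dy": 0.139,"dz": 0,"wx": 0,"wy": 0,"wz": -12,"jaw": 0},{"dx": -0.375,"dy": 0.163,"dz": 0,"wx": 0,"wy": 0,"wz": -14,"jaw": 0},{"dx": -0.43,"dy": 0.187,"dz": 0,"wx": 0,"wy": 0,"wz": -15.7,"jaw": 0},{"dx": -0.475,"dy": 0.206,"dz": 0,"wx": 0,"wy": 0,"wz": -15.7,"jaw": 0},{"dx": -0.5,"dy": 0.217,"dz": 0,"wx": 0,"wy": 0,"wz": -15.7,"jaw": 0},{"dx": -0.5,"dy": 0.217,"dz": 0,"wx": 0,"wy": 0,"wz": -15.7,"jaw": 0},{"dx": -0.5,"dy": 0.217,"dz": 0,"wx": 0,"wy": 0,"wz": -15.7,"jaw": 0}], force=50)

```text
time: 29.95
tool_pos: [0.6347, -0.2729, 0.1786]
eef_rot: [-2.166, -2.272, -0.0]
contact_force: [0.5, 0.5, -0.2]
width: 0.0434
finger_force: 0.0
```

```bash
python3 - <<'E'
from h import *
bracket('w13',.6346,-.2755)
go(.6346,-.2755,.034,2.6); print(env.state()['joint_velocities'].round(3))
E
```

```text
foot 4059 [ 634.9 -253. ] [140.4  97.6] 1.9 z 0.006
webtop 761 [ 634.7 -275.2] [12.  32.6] 4.7 z 0.0391
t 30.0 d [-0.0033 -0.0003  0.1452] w [-0.1 -0.1  0.2] j7 0.23
[-0.007 -0.011 -0.001 -0.005  0.003 -0.     0.   ]
```

Call:
move_arm(steps=[{"dx": -0.003,"dy": 0,"dz": 0.05,"wx": 0,"wy": 0,"wz": -1.5,"jaw": 0},{"dx": -0.003,"dy": 0,"dz": 0.1,"wx": 0,"wy": 0,"wz": -1.5,"jaw": 0},{"dx": -0.003,"dy": 0,"dz": 0.135,"wx": 0,"wy": 0,"wz": -1.5,"jaw": 0},{"dx": -0.003,"dy": 0,"dz": 0.145,"wx": 0,"wy": 0,"wz": -1.5,"jaw": 0},{"dx": -0.003,"dy": 0,"dz": 0.145,"wx": 0,"wy": 0,"wz": -1.5,"jaw": -1},{"dx": -0.003,"dy": 0,"dz": 0.145,"wx": 0,"wy": 0,"wz": -1.5,"jaw": -1},{"dx": -0.003,"dy": 0,"dz": 0.145,"wx": 0,"wy": 0,"wz": -1.5,"jaw": -1},{"dx": -0.003,"dy": 0,"dz": 0.145,"wx": 0,"wy": 0,"wz": -1.5,"jaw": -1},{"dx": -0.003,"dy": 0,"dz": 0.145,"wx": 0,"wy": 0,"wz": -1.5,"jaw": -1},{"dx": -0.003,"dy": 0,"dz": 0.11,"wx": 0,"wy": 0,"wz": -1.5,"jaw": -1},{"dx": -0.003,"dy": 0,"dz": 0.05,"wx": 0,"wy": 0,"wz": -1.5,"jaw": -1},{"dx": -0.003,"dy": 0,"dz": 0.01,"wx": 0,"wy": 0,"wz": -1.5,"jaw": -1}], force=50)

```text
time: 31.5
tool_pos: [0.6357, -0.2781, 0.1725]
eef_rot: [2.139, 2.299, 0.001]
contact_force: [0.3, -0.5, -1.4]
width: 0.0118
finger_force: 50.0
```

```bash
python3 - <<'E'
from h import *
print(env.state()['width'])
go(*cell(4),.16,-13.1)
E
```

```text
0.01181563252704957
t 31.5 d [ 0.4942 -0.0755  0.012 ] w [ 0.1  0.  17.2] j7 0.25
```

Call:
move_arm(steps=[{"dx": 0.05,"dy": 0.0025,"dz": 0,"wx": 0,"wy": 0,"wz": 2,"jaw": -1},{"dx": 0.1,"dy": 0.005,"dz": 0,"wx": 0,"wy": 0,"wz": 4,"jaw": -1},{"dx": 0.155,"dy": 0.008,"dz": 0,"wx": 0,"wy": 0,"wz": 6,"jaw": -1},{"dx": 0.21,"dy": 0.011,"dz": 0,"wx": 0,"wy": 0,"wz": 8,"jaw": -1},{"dx": 0.265,"dy": 0.0135,"dz": 0,"wx": 0,"wy": 0,"wz": 10,"jaw": -1},{"dx": 0.32,"dy": 0.016,"dz": 0,"wx": 0,"wy": 0,"wz": 12,"jaw": -1},{"dx": 0.375,"dy": 0.019,"dz": 0,"wx": 0,"wy": 0,"wz": 14,"jaw": -1},{"dx": 0.425,"dy": 0.022,"dz": 0,"wx": 0,"wy": 0,"wz": 16,"jaw": -1},{"dx": 0.463,"dy": 0.0237,"dz": 0,"wx": 0,"wy": 0,"wz": 17.2,"jaw": -1},{"dx": 0.463,"dy": 0.0237,"dz": 0.03,"wx": 0,"wy": 0,"wz": 17.2,"jaw": -1},{"dx": 0.463,"dy": 0.0237,"dz": 0.06,"wx": 0,"wy": 0,"wz": 17.2,"jaw": -1},{"dx": 0.463,"dy": 0.0237,"dz": 0.08,"wx": 0,"wy": 0,"wz": 17.2,"jaw": -1}], force=50)

```text
time: 33.0
tool_pos: [0.6245, 0.1851, 0.0881]
eef_rot: [-2.459, -1.954, 0.004]
contact_force: [0.1, -0.6, -1.3]
width: 0.0117
finger_force: 50.0
```

Call:
move_arm(steps=[{"dx": 0,"dy": 0,"dz": 0,"wx": 0,"wy": 0,"wz": 0,"jaw": -1},{"dx": 0,"dy": 0,"dz": 0,"wx": 0,"wy": 0,"wz": 0,"jaw": -1},{"dx": 0,"dy": 0,"dz": 0,"wx": 0,"wy": 0,"wz": 0,"jaw": -1}], force=50)

```text
time: 33.38
tool_pos: [0.6263, 0.1858, 0.0916]
eef_rot: [2.459, 1.954, 0.004]
contact_force: [-0.6, 0.8, -1.3]
width: 0.0116
finger_force: 50.0
```

```bash
python3 - <<'E'
from h import *
s=env.state();print(s['width'],s['joint_velocities'].round(3))
go(*cell(3),.0385,-13.1)
E
```

```text
0.011636361659390016 [-0.    -0.002  0.002  0.005  0.001 -0.001 -0.   ]
t 33.38 d [-0.0001 -0.0004  0.0531] w [ 0.1 -0.1  0. ] j7 -0.78
```

Call:
move_arm(steps=[{"dx": 0,"dy": 0,"dz": 0.025,"wx": 0,"wy": 0,"wz": 0,"jaw": -1},{"dx": 0,"dy": 0,"dz": 0.045,"wx": 0,"wy": 0,"wz": 0,"jaw": -1},{"dx": 0,"dy": 0,"dz": 0.053,"wx": 0,"wy": 0,"wz": 0,"jaw": -1},{"dx": 0,"dy": 0,"dz": 0.053,"wx": 0,"wy": 0,"wz": 0,"jaw": -1},{"dx": 0,"dy": 0,"dz": 0.053,"wx": 0,"wy": 0,"wz": 0,"jaw": -0.6},{"dx": 0,"dy": 0,"dz": 0.053,"wx": 0,"wy": 0,"wz": 0,"jaw": -0.4},{"dx": 0,"dy": 0,"dz": 0.053,"wx": 0,"wy": 0,"wz": 0,"jaw": -0.4},{"dx": 0,"dy": 0,"dz": 0.03,"wx": 0,"wy": 0,"wz": 0,"jaw": -0.4},{"dx": 0,"dy": 0,"dz": -0.01,"wx": 0,"wy": 0,"wz": 0,"jaw": -0.4},{"dx": 0,"dy": 0,"dz": -0.06,"wx": 0,"wy": 0,"wz": 0,"jaw": -0.2},{"dx": 0,"dy": 0,"dz": -0.12,"wx": 0,"wy": 0,"wz": 0,"jaw": 0},{"dx": 0,"dy": 0,"dz": -0.14,"wx": 0,"wy": 0,"wz": 0,"jaw": 0}], force=50)

```text
time: 34.88
tool_pos: [0.6272, 0.1865, 0.2346]
eef_rot: [2.458, 1.953, 0.011]
contact_force: [0.2, -0.4, 0.8]
width: 0.0418
finger_force: 0.0
```

Call:
move_arm(steps=[{"dx": -0.06,"dy": 0,"dz": -0.02,"wx": 0,"wy": 0,"wz": 0,"jaw": 0},{"dx": -0.12,"dy": 0,"dz": -0.04,"wx": 0,"wy": 0,"wz": 0,"jaw": 0},{"dx": -0.18,"dy": 0,"dz": -0.06,"wx": 0,"wy": 0,"wz": 0,"jaw": 0},{"dx": -0.24,"dy": 0,"dz": -0.08,"wx": 0,"wy": 0,"wz": 0,"jaw": 0},{"dx": -0.3,"dy": 0,"dz": -0.1,"wx": 0,"wy": 0,"wz": 0,"jaw": 0},{"dx": -0.36,"dy": 0,"dz": -0.1,"wx": 0,"wy": 0,"wz": 0,"jaw": 0},{"dx": -0.42,"dy": 0,"dz": -0.1,"wx": 0,"wy": 0,"wz": 0,"jaw": 0},{"dx": -0.48,"dy": 0,"dz": -0.1,"wx": 0,"wy": 0,"wz": 0,"jaw": 0},{"dx": -0.48,"dy": 0,"dz": -0.1,"wx": 0,"wy": 0,"wz": 0,"jaw": 0},{"dx": -0.48,"dy": 0,"dz": -0.1,"wx": 0,"wy": 0,"wz": 0,"jaw": 0},{"dx": -0.48,"dy": 0,"dz": -0.1,"wx": 0,"wy": 0,"wz": 0,"jaw": 0}], force=50)

```text
time: 36.25
tool_pos: [0.5177, -0.28, 0.3298]
eef_rot: [-2.456, -1.958, -0.001]
contact_force: [-0.2, -0.7, -0.0]
width: 0.0435
finger_force: 0.0
```

```bash
python3 - <<'E'
from h import *
p,_,_=shot('top','t6')
out=np.zeros((600,800,3),np.uint8); out[:320,:]=cv2.resize(p[150:310,90:490],(800,320),interpolation=3); out[330:600,:400]=cv2.resize(p[185:290,190:346],(400,270),interpolation=3); out[330:600,420:700]=cv2.resize(p[180:248,325:395],(280,270),interpolation=3)
cv2.imwrite('pics/c8.png',out)
E
```

```text
(no output)
```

View pics/c8.png

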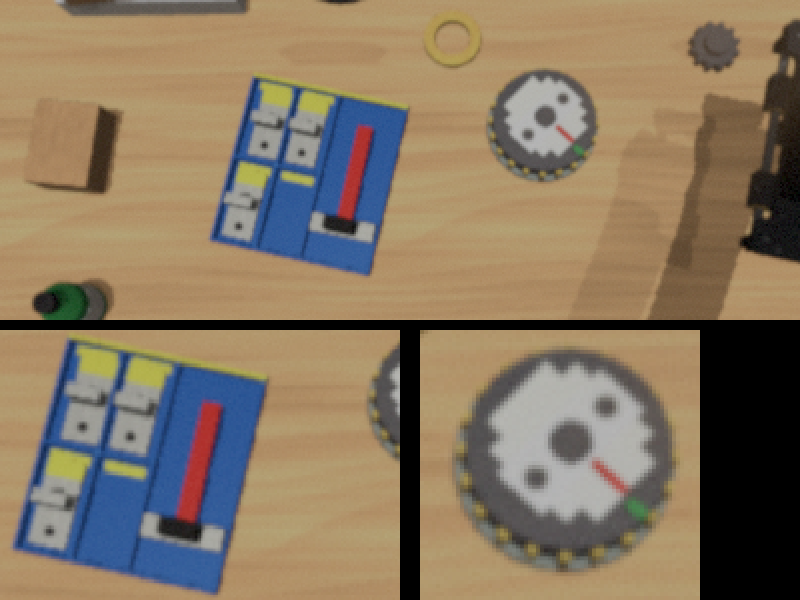

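All three brackets are in cells 1-3 with yellow towards the stripe, the spanner is in the long compartment, and red meets green at (625,495). One last numeric check covers the spanner's level and any bracket I missed.

```bash
python3 - <<'E'
from h import *
z=load('t6');p=z['p'].astype(int)
red=(p[...,2]>p[...,1]+70)&(p[...,2]>p[...,0]+70);red[:,325:]=0;red[:205]=0;red[:,:220]=0
v,u=np.nonzero(red);X=np.array([dep(z,a,b) for a,b in zip(u,v)]);k=(X[:,2]>.02)&(X[:,2]<.045);X=X[k]
A=np.c_[X[:,0]-X[:,0].mean(),np.ones(len(X))];print('handle z, slope',X[:,2].mean(),np.linalg.lstsq(A,X[:,2],rcond=None)[0])
f=np.polyfit(X[:,0],X[:,1],1);print('yaw',np.degrees(np.arctan(f[0])), 'local y of axis',((X[:,:2].mean(0)-T)@yh))
for n in('t0','t6'):
    q=load(n);p=q['p'].astype(int);y=((p[...,1]-p[...,0]>60)&(p[...,2]-p[...,1]<35)&(p[...,1]>110)).astype(np.uint8);m,l,s,c=cv2.connectedComponentsWithStats(y)
    print(n,[(c[i].round(0).tolist(),int(s[i,4])) for i in range(1,m) if s[i,4]>40])
print('tool proj in t0',proj(load('t0'),[.278,-.615,.3]))
E
```

```text
handle z, slope 0.029563206224506745 [0.00619205 0.02956321]
yaw -12.17499150506462 local y of axis -0.05536394486577141
t0 [([316.0, 169.0], 233), ([255.0, 195.0], 162), ([430.0, 196.0], 100), ([249.0, 198.0], 42), ([486.0, 228.0], 106), ([217.0, 234.0], 47), ([238.0, 239.0], 43), ([485.0, 288.0], 115), ([538.0, 297.0], 110)]
t6 [([316.0, 169.0], 300), ([255.0, 195.0], 173), ([228.0, 197.0], 130), ([247.0, 201.0], 133), ([216.0, 237.0], 136), ([238.0, 239.0], 49)]
tool proj in t0 (np.float64(680.6516769124491), np.float64(369.63600495301523))
```

```bash
python3 - <<'E'
from h import *
print(env.finish_job())
E
```

```text
the job is handed in; nothing more can be done
None
```

The job is handed in: the ring is home at its stop with red at green, the spanner lies level in the long compartment, and all three brackets are in cells 1 to 3 with their yellow ends towards the stripe; it took about 36 s of the 210 s.

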